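# Load and lock the hardness tester's specimen carriage

### The job

Get the specimen carriage ready for the hardness tester: stand every mounted specimen from the grey mat upright in the carriage's tray, fold the blue frame down flat over them, then turn the orange turnbutton right across the frame's edge to secure it. Leave the carriage clamped until then; only now turn the black clamp knob fully free (anticlockwise), slide the carriage home against the red stop, and turn the knob fully tight again (clockwise). Leave the pen cup, the bottle and the steel disc where they are.

Things in the scene. Friction and masses are not known exactly. Their poses are not given: they have to be found in the camera images.
- tray (a point): centre of the white floor of the carriage tray, 22 mm above the bench. x: across the tray away from the robot (to the hinge); y: along the tray to the red stop; z: up. Clear floor x -40 to +45, y -150 to +150 mm; 6 mm walls, 30 mm high. The open frame stands over the +x side: keep a wide gripper body clear of it.
- carriage (a joint): travel of the carriage along its rail, m: 0 = far from the red stop, 0.130 = carriage resting against the red stop block (hard end of travel). It slides along tray +y against about 3 N of friction; push or pull it by any part of it. It starts at 0 to 0.04.
- frame (a joint): angle of the blue flat retaining frame, rad: 0 = shut flat on the tray, 1.85 = fully open. It starts standing open at 1.5 to 1.8. Its hinge is stiff (0.3 N m) and it stays where it is left. Folding it down is a swing of its free edge towards the robot and down.
- frame_hinge (a point): middle of the frame's hinge line, which runs along tray y; 62 mm from the tray centre in tray +x, 57 mm above the bench. Axes as the tray.
- frame_edge (a point): middle of the free edge of the blue frame, on its outer (upper when shut) face. Frame: 118 mm from hinge to free edge, 310 mm along tray y, 8 mm thick; free-edge bar 20 mm wide; a 20 mm cross bar from hinge to free edge at tray y = 0; the rest open window. Shut: upper face 61 mm above the bench, free edge at tray x = -56 mm.
- turnbutton (a joint): angle of the orange turnbutton, rad, growing anticlockwise seen from above: 0 = its bar lies along the tray edge (pointing to tray -y), clear of the frame; 1.57 = its bar points to tray +x across the free-edge bar of the shut frame and secures it (hard end). Starts at 0 to 0.25; friction 0.03 N m; stays where left.
- button_grip (a point): on the turnbutton's pivot axis, at grip height, 84 mm above the bench (tray x -85, y +60 mm). Bar 20 mm wide, 64 to 71 mm above the bench, reaching 42 mm ahead of the pivot and 12 mm behind; on it an upright fin 12 mm thick, from 12 mm behind to 30 mm ahead of the pivot, 71 to 97 mm above the bench. Its axes turn with the button; -y points ahead along the bar.
- clamp (a joint): angle of the black carriage clamp knob, rad, growing clockwise seen from above: 0 = fully free, 1.5 = fully tight (both hard ends of travel). Above 1.15 the carriage counts as clamped, below 0.3 as free. It starts tight at 1.3 to 1.5. Friction 0.05 N m; it stays where it is left and rides with the carriage.
- clamp_grip (a point): on the clamp knob's axis, at grip height, 84 mm above the bench (tray x -85, y -90 mm). A round disc of 40 mm diameter carries an upright fin 12 mm thick, 42 mm long centred on the axis, from 71 to 97 mm above the bench, with a white mark on one end. Its axes turn with the knob; the fin runs along its y.
- pen_cup: red plastic cup, 72 mm wide, 95 mm high, bystander; origin at the centre of its underside.
- wash_bottle: white bottle with red cap, 60 mm wide, 150 mm high, bystander; origin at the centre of its underside.
- test_block: steel hardness reference disc, 64 mm diameter, 15 mm thick, bystander; origin at the centre of its underside.
- spec1: mounted metal specimen: a black resin cylinder, 30 mm diameter, 25 mm high, with a small steel face on top; about 45 g; standing on a grey mat 2 mm thick on the bench. Origin at the centre of its underside, z up. Not every start has it.
- spec2: mounted metal specimen: a green resin cylinder, 30 mm diameter, 25 mm high, with a small steel face on top; about 45 g; standing on a grey mat 2 mm thick on the bench. Origin at the centre of its underside, z up. Not every start has it.
- spec3: mounted metal specimen: a dark red resin cylinder, 30 mm diameter, 25 mm high, with a small steel face on top; about 45 g; standing on a grey mat 2 mm thick on the bench. Origin at the centre of its underside, z up. Not every start has it.
- spec4: mounted metal specimen: a blue resin cylinder, 30 mm diameter, 25 mm high, with a small steel face on top; about 45 g; standing on a grey mat 2 mm thick on the bench. Origin at the centre of its underside, z up. Not every start has it.

How it is judged:
On the way, in this order (a step that is already met when the one before it is completed fails the run):
1. every specimen present stands upright on the tray floor, the clamp still tight (x of spec1 in the frame of tray between -0.04 and 0.045 m and y of spec1 in the frame of tray between -0.15 and 0.15 m and z of each of spec1, spec2, spec3, spec4 in the frame of tray below 0.01 m and angle between each of spec1, spec2, spec3, spec4's own z axis and vertical below 0.2 rad and linear speed of each of spec1, spec2, spec3, spec4 below 0.05 m/s and x of spec2 in the frame of tray between -0.04 and 0.045 m and y of spec2 in the frame of tray between -0.15 and 0.15 m and x of spec3 in the frame of tray between -0.04 and 0.045 m and y of spec3 in the frame of tray between -0.15 and 0.15 m and x of spec4 in the frame of tray between -0.04 and 0.045 m and y of spec4 in the frame of tray between -0.15 and 0.15 m and value of joint clamp above 1 rad), for 0.2 s.
2. the frame is shut over the specimens while the turnbutton is still clear of it (value of joint frame below 0.07 rad and value of joint turnbutton below 0.6 rad), for 0.2 s.
3. the turnbutton is turned across the shut frame (value of joint frame below 0.07 rad and value of joint turnbutton above 1.35 rad), for 0.2 s.
4. the clamp is freed before the carriage has been slid (value of joint clamp below 0.3 rad and value of joint carriage below 0.08 m), for 0.2 s.
5. the carriage rests against the red stop, the clamp still free (value of joint carriage above 0.124 m and value of joint clamp below 0.6 rad), for 0.2 s.
6. the clamp is tight again (value of joint carriage above 0.124 m and value of joint clamp above 1.15 rad), for 0.2 s.
At the end, for the whole second after the job is handed in: every specimen present stands upright (within 0.2 rad) and at rest on the tray floor, the frame is shut (below 0.07 rad), the turnbutton lies across it (above 1.35 rad), the carriage rests against the stop (above 0.124 m) and the clamp is tight (above 1.15 rad) (all of step 3 and all of step 6 and x of spec1 in the frame of tray between -0.04 and 0.045 m and y of spec1 in the frame of tray between -0.15 and 0.15 m and z of each of spec1, spec2, spec3, spec4 in the frame of tray below 0.01 m and angle between each of spec1, spec2, spec3, spec4's own z axis and vertical below 0.2 rad and linear speed of each of spec1, spec2, spec3, spec4 below 0.05 m/s and x of spec2 in the frame of tray between -0.04 and 0.045 m and y of spec2 in the frame of tray between -0.15 and 0.15 m and x of spec3 in the frame of tray between -0.04 and 0.045 m and y of spec3 in the frame of tray between -0.15 and 0.15 m and x of spec4 in the frame of tray between -0.04 and 0.045 m and y of spec4 in the frame of tray between -0.15 and 0.15 m); the robot touches nothing.
It fails at once if the pen cup is pushed more than 30 mm or tipped over (distance of pen_cup from where it was at the start of the episode above 0.03 m or angle between pen_cup's own z axis and vertical above 0.5 rad).
It fails at once if the bottle is pushed more than 30 mm or tipped over (distance of wash_bottle from where it was at the start of the episode above 0.03 m or angle between wash_bottle's own z axis and vertical above 0.5 rad).
It fails at once if the steel disc is pushed more than 30 mm or tipped over (distance of test_block from where it was at the start of the episode above 0.03 m or angle between test_block's own z axis and vertical above 0.5 rad).
Of spec1, spec2, spec3, spec4 only 2 to 4 are there at a start; the rules pass over those that are not, and their reading is None.
At some moment in a run one of spec1, spec2, spec3, spec4 may be knocked a few centimetres aside while the robot is not near it.
Once in a run the grip may slacken for a moment while it holds something.
It also fails if it takes over 210 s, if anything falls off the work surface, if the arm or the gripper's body presses on something with over 40 N, if the wrist force passes 120 N, or if a joint passes its speed limit or range.

### The arm

A 7-joint arm with a two-finger parallel gripper is mounted at the origin on the work surface. World frame = base frame: x ahead of the robot, y to its left, z up, the work surface at z = 0. Lengths are in m, angles in rad, forces in N, time in s.
With the tool pointing down it reaches from about 0.4 to 0.875 m from the base axis. Payload 4.4 kg.
Tool frame: the origin (TCP) lies on the centre line of the jaws, within the pads' length; the fingertips stand 19 mm ahead of it and the grasp point (between the pads) is the TCP; y points along the fingers, x is the direction in which the jaws open and shut, and the axes are right-handed (so a half turn about y gives the same grasp; the last joint's range is limited). The gripper opens to 85 mm and grips with 20 to 120 N. Pads are 22 mm wide; open, the fingers measure 114 mm over their backs; the gripper's body (76 mm by 85 mm) begins 54 mm behind the grasp point. The pads swing forward as they close: fully open they stand 13 mm farther back than shut.
Start: joints at [-1.173, 0.628, 0.038, 1.517, -0.027, 0.996, -0.02], TCP at [0.291, 0.581, 0.25] pointing down, gripper open.
Joint ranges: [-3.06, 3.06], [-0.37, 2.12], [-1.25, 1.32], [0.18, 2.47], [-1.1, 4.24], [0.23, 1.98], [-2.94, 2.94]. Speed limits (rad/s): [2.57, 2.57, 3.14, 3.14, 3.14, 3.14, 3.14].

### API

Orientations are given as a 3x3 rotation matrix whose columns are the frame's x, y, z axes.
In Python, from workcell import robot gives the robot as it stands.
- The arm moves only by the shell command python3 -m jog 'ROWS' [OPENING]. ROWS is JSON, a list of rows, each a list of 6 numbers: the shift along the tool's x, y, z in cm, then the turn, a rotation vector about the tool's x, y, z in degrees. In form: [[dx, dy, dz, wx, wy, wz], ...]. A call has 1 to 20 rows; each row is the pose to reach, as a shift and turn from the pose commanded when the call began, along the tool's axes at that moment; what a row does not reach only later rows make up. A row lasts 1/10 s, in which the tool goes at most 50 mm and 8.59 degrees, less where a joint would pass 70% of its speed; a pose out of reach is approached as far as the arm can. A call with a gripper value outside its range is refused whole. OPENING is the closure, from 0 (fully open) to 1 (shut), set as the call begins (- or left out, the last holds). The fingers move at their own pace and stop on an object; the grip force is fixed at half the most. Time passes only in rows, so rows that repeat a pose let the fingers close. It gives the time, the measured TCP pose, the force and the opening at its end, in the units of the state.
- robot.sense(): the state, without advancing time (a new reading comes with each control period).
- robot.grab_frame(name): name is "side" or "top" or "wrist"; returns (picture, depth): 400x640x3 uint8, red, green, blue; 400x640 float32, m along the optical axis (not along the pixel's ray), 0 where there is no reading.
- robot.get_calibration(name): a dict with "vfov" (degrees; the focal length in pixels is half the picture's height over the tangent of half this angle, whatever the lens; pixels are square), "cx", "cy" (the principal point, pixels), "extrinsics" (4x4, takes a point from world to camera coordinates); the wrist camera has in their place "mount" (4x4, takes a point from camera to tool coordinates, whose origin is the TCP and whose axes are the tool frame's). Camera axes: x right, y down, z forward; pixel columns grow to the right and rows downward; lengths in m; the calibration is good to about 2 mm. A picture is of the moment at which its call begins: read the wrist's pose just before it. get_calibration takes no time and is no camera call.
- robot.close_job(): hands the job in, once; it reports no verdict.
The state is a dict: "time_s": time; "joint_pos": joint angles; "joint_velocities": joint speeds; "tau": joint torques, N m; "tool_pos": TCP position; "eef_rot": TCP orientation; "wrist_force": force on the tool from outside, world axes, zero at the start; "moment": the same for the moment, N m; "grip_width": finger opening in m.
Only numpy, scipy, OpenCV 4.12 (cv2) and the standard library are available. Lean on these libraries where they do the work, as an engineer would, in place of code of your own. Each camera call takes 0.05 s, during which the arm holds its last target.

## Working session

There is one attempt and no reset: what is moved stays moved. The work goes in short steps, Python scripts to look and compute and a shell command to move; the robot and the scene stay as the last step left them, time stands still between calls to the robot, and variables do not carry over. Pictures are saved under pics/ and viewed, and the job is handed in when it is done.

```bash
ls; mkdir -p pics
python3 - <<'E'
from workcell import robot
import cv2,numpy as np
np.set_printoptions(precision=4,suppress=True)
s=robot.sense()
print(s)
for n in ["side","top","wrist"]:
    c=robot.get_calibration(n); print(n,c)
    p,d=robot.grab_frame(n)
    cv2.imwrite(f"pics/{n}0.png",p[:,:,::-1]); np.save(f"pics/{n}0.npy",d)
E
```

```text
pics
{'time_s': 0.0, 'joint_pos': array([-1.1728,  0.6293,  0.0384,  1.5184, -0.027 ,  0.9963, -0.02  ]), 'joint_velocities': array([-0.0015,  0.001 ,  0.0005,  0.0005, -0.0013,  0.0015, -0.0018]), 'tau': array([ -0.0001, -56.3407,   1.226 , -19.3448,   0.011 ,   0.0106,
        -0.    ]), 'tool_pos': array([0.2905, 0.5808, 0.2494]), 'eef_rot': array([[ 0.4473, -0.0008, -0.8944],
       [ 0.8944, -0.0017,  0.4473],
       [-0.0018, -1.    , -0.    ]]), 'wrist_force': array([ 0.9226, -0.1321,  0.3454]), 'moment': array([ 0.0134, -0.0208, -0.0198]), 'grip_width': 0.08561108255693359}
side {'vfov': 45.83962680703394, 'cx': 318.7148325999729, 'cy': 199.56188742108728, 'extrinsics': array([[ 0.8682, -0.4959, -0.0192, -0.4643],
       [-0.3251, -0.5391, -0.777 ,  0.2326],
       [ 0.3749,  0.6808, -0.6293,  1.2048],
       [ 0.    ,  0.    ,  0.    ,  1.    ]])}
top {'vfov': 47.70872479557565, 'cx': 312.47523905114554, 'cy': 201.36850661698801, 'extrinsics': array([[ 0.0163, -0.9998,  0.0092,  0.0016],
       [-0.9828, -0.0177, -0.1837,  0.5407],
       [ 0.1839, -0.006 , -0.9829,  1.2119],
       [ 0.    ,  0.    ,  0.    ,  1.    ]])}
wrist {'vfov': 66.75210271418466, 'cx': 315.80713204836377, 'cy': 196.91671136787875, 'mount': array([[ 1.    , -0.0009, -0.0003, -0.0002],
       [ 0.    , -0.3055,  0.9522, -0.1236],
       [-0.0009, -0.9522, -0.3055,  0.0783],
       [ 0.    ,  0.    ,  0.    ,  1.    ]])}
```

View pics/top0.png

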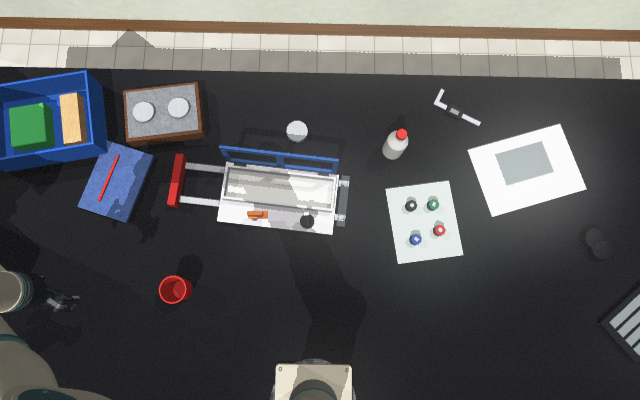

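View pics/side0.png

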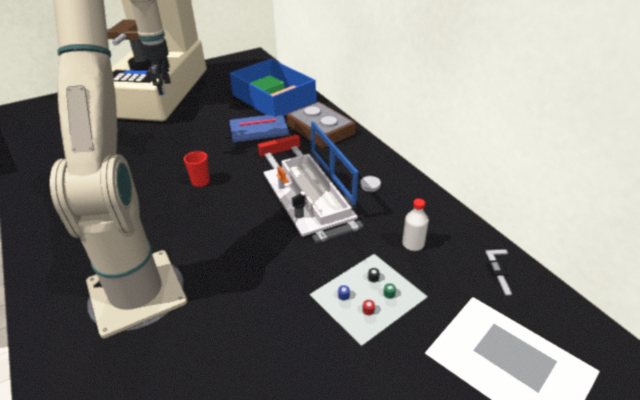

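View pics/wrist0.png

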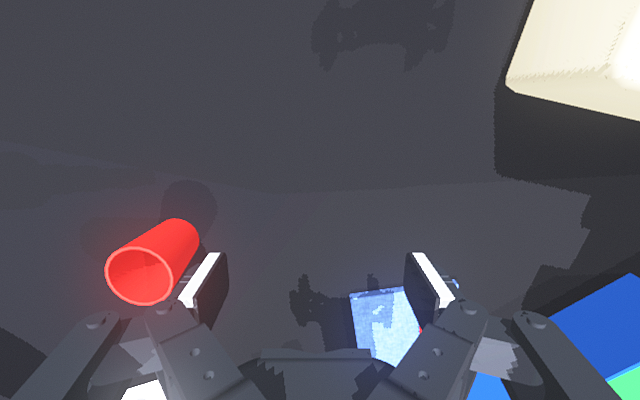

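```bash
cat > h.py <<'E'
from workcell import robot
import cv2,numpy as np
np.set_printoptions(precision=4,suppress=True)
def cam(n,s=None):
    c=robot.get_calibration(n); f=200/np.tan(np.radians(c['vfov'])/2)
    if n=='wrist':
        s=s or robot.sense(); R=s['eef_rot'];M=c['mount']
        Rc=R@M[:3,:3]; o=s['tool_pos']+R@M[:3,3]
    else:
        E=c['extrinsics']; Rc=E[:3,:3].T; o=-Rc@E[:3,3]
    return f,c['cx'],c['cy'],Rc,o
def onplane(C,u,v,z):
    f,cx,cy,R,o=C; d=R@np.array([(u-cx)/f,(v-cy)/f,1]); return o+d*(z-o[2])/d[2]
def ondepth(C,u,v,d):
    f,cx,cy,R,o=C; return o+R@(np.array([(u-cx)/f,(v-cy)/f,1])*d)
def proj(C,p):
    f,cx,cy,R,o=C; q=R.T@(np.asarray(p)-o); return cx+f*q[0]/q[2],cy+f*q[1]/q[2]
def cloud(C,dep):
    f,cx,cy,R,o=C; v,u=np.mgrid[0:400,0:640]
    P=np.stack([(u-cx)/f,(v-cy)/f,np.ones_like(u)],-1)*dep[...,None]
    return o+P@R.T
def grab(n,name=None):
    s=robot.sense(); C=cam(n,s); p,d=robot.grab_frame(n)
    if name: cv2.imwrite(f"pics/{name}.png",p[:,:,::-1]); np.save(f"pics/{name}.npy",d)
    return C,p,d,s
E
python3 - <<'E'
from h import *
im=cv2.imread('pics/top0.png');d=np.load('pics/top0.npy');C=cam('top');P=cloud(C,d)
print('bench z',[P[v,u] for u,v in((450,320),(250,280))], 'mat',P[190,395],P[250,440])
hsv=cv2.cvtColor(im,cv2.COLOR_BGR2HSV)
x0,y0=385,180
sub=hsv[180:265,385:465]
for nm,m in dict(dark=(hsv[...,2]<70),green=(hsv[...,0]>60)&(hsv[...,0]<90)&(hsv[...,1]>100)&(hsv[...,2]>30),red=((hsv[...,0]<8)|(hsv[...,0]>172))&(hsv[...,1]>120),blue=(hsv[...,0]>105)&(hsv[...,0]<130)&(hsv[...,1]>120)).items():
    mm=np.zeros(m.shape,np.uint8);mm[195:255,396:455]=m[195:255,396:455]
    n,l,st,ce=cv2.connectedComponentsWithStats(mm)
    for i in range(1,n):
        if st[i,4]>15:
            print(nm,st[i],ce[i],onplane(C,*ce[i],.02), np.median(P[l==i],0), P[l==i][:,2].max())
big=cv2.resize(im[140:270,150:470],None,fx=2.5,fy=2.5,interpolation=cv2.INTER_CUBIC);cv2.imwrite('pics/zoom0.png',big)
E
```

```text
bench z [array([ 0.222 , -0.3763,  0.0004]), array([0.3222, 0.1822, 0.0012])] mat [ 0.5877 -0.2296  0.0017] [ 0.4148 -0.3533  0.0075]
green [429 200   7   9  18] [431.2222 203.2222] [ 0.547  -0.3293  0.02  ] [ 0.5458 -0.3267  0.0279] 0.03079496803276749
red [435 225  10  10  53] [439.4151 229.717 ] [ 0.471  -0.3501  0.02  ] [ 0.4695 -0.347   0.027 ] 0.03270813567121311
blue [412 234   8  10  31] [414.5806 239.0968] [ 0.4432 -0.279   0.02  ] [ 0.4398 -0.2762  0.0263] 0.030509753768242165
```

View pics/zoom0.png

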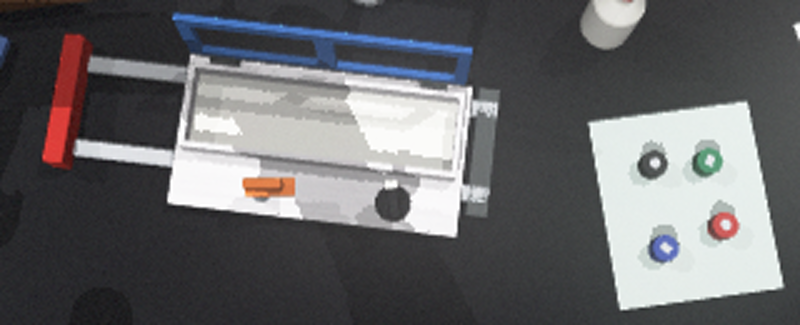

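Run:
```python
from h import *
im=cv2.imread('pics/top0.png');d=np.load('pics/top0.npy');C=cam('top');P=cloud(C,d)
m=(P[...,2]>.018)&(P[...,2]<.05); mm=np.zeros(m.shape,np.uint8);mm[195:255,396:455]=m[195:255,396:455]
n,l,st,ce=cv2.connectedComponentsWithStats(mm)
for i in range(1,n):
    if st[i,4]>20:
        q=P[l==i]; q=q[q[:,2]>.022]; print('spec',st[i],ce[i],q.mean(0),(q.max(0)+q.min(0))/2,im[l==i].mean(0), onplane(C,*ce[i],.027))
# red cap / white marks etc
g=lambda u,v:onplane(C,u,v,.0)
# zoom->full px
def z(u,v):return u/2.5+150,v/2.5+140
for nm,(a,b,h) in dict(knob=(393,203,.09),knobmark=(391,184,.07),btnL=(245,187,.067),btnR=(294,187,.067)).items():
    u,v=z(a,b); print(nm,P[int(round(v)),int(round(u))],onplane(C,u,v,h))
# tray outer
hsv=cv2.cvtColor(im,cv2.COLOR_BGR2HSV)
o=((hsv[...,0]<15)&(hsv[...,0]>5)&(hsv[...,1]>150)&(hsv[...,2]>120)).astype(np.uint8); o[:200]=0;o[230:]=0;o[:,:230]=0;o[:,290:]=0
q=P[o>0];print('orange',len(q),q.mean(0),q.min(0),q.max(0))
# frame blue
b=((hsv[...,0]>100)&(hsv[...,0]<125)&(hsv[...,1]>120)).astype(np.uint8); b[:140]=0;b[180:]=0;b[:,:215]=0;b[:,345:]=0
q=P[b>0];print('blue',len(q)); 
for z0 in np.arange(.05,.18,.02):
    r=q[(q[:,2]>z0)&(q[:,2]<z0+.02)]
    if len(r)>4: print(z0,len(r),r.mean(0),r[:,1].min(),r[:,1].max(),np.polyfit(r[:,1],r[:,0],1))
for v in range(160,250,4):
    print(v,[(round(P[v,u,0],3),round(P[v,u,2],3)) for u in (240,270,280,300,320)])
```

```text
spec [428 199  11  11  93] [433.0323 204.0323] [ 0.5434 -0.3332  0.0269] [ 0.5439 -0.3332  0.027 ] [135.7742 160.5914 114.1613] [ 0.5434 -0.3325  0.027 ]
spec [406 200  11  11  92] [411.163  205.1196] [ 0.5393 -0.2702  0.0274] [ 0.5395 -0.2701  0.0291] [111.8261 112.2065 108.9457] [ 0.5391 -0.27    0.027 ]
spec [434 225  12  11  95] [439.3684 229.8211] [ 0.4704 -0.3486  0.0268] [ 0.4709 -0.349   0.0277] [117.8947 119.5053 198.    ] [ 0.4698 -0.3479  0.027 ]
spec [410 234  12  11  97] [415.6186 238.9794] [ 0.4434 -0.2804  0.0269] [ 0.443  -0.2803  0.0273] [184.7732 131.9175 119.0103] [ 0.4428 -0.2802  0.027 ]
knob [0.4786 0.0249 0.0957] [0.4789 0.0244 0.09  ]
knobmark [0.497  0.0279 0.0981] [0.5026 0.027  0.07  ]
btnL [0.4918 0.1825 0.0966] [0.4969 0.1866 0.067 ]
btnR [0.5045 0.1363 0.0206] [0.4979 0.1331 0.067 ]
orange 118 [0.4939 0.1579 0.0958] [0.3086 0.0185 0.0662] [0.505  0.1855 1.2906]
blue 902
0.05 68 [0.6402 0.1151 0.0686] -0.03639796414099364 0.24012127675896905 [0.097  0.6291]
0.07 215 [0.6378 0.1032 0.0731] -0.03884854386838888 0.2539589337256981 [0.0992 0.6276]
0.090000000
[... 4492 characters left out ...]
(np.float64(0.448), np.float64(0.004)), (np.float64(0.449), np.float64(0.008))]
240 [(np.float64(0.434), np.float64(0.003)), (np.float64(0.436), np.float64(0.001)), (np.float64(0.436), np.float64(-0.001)), (np.float64(0.437), np.float64(-0.002)), (np.float64(0.438), np.float64(0.001))]
244 [(np.float64(0.422), np.float64(0.003)), (np.float64(0.424), np.float64(-0.001)), (np.float64(0.425), np.float64(-0.005)), (np.float64(0.425), np.float64(0.002)), (np.float64(0.426), np.float64(0.009))]
248 [(np.float64(0.411), np.float64(0.003)), (np.float64(0.413), np.float64(0.003)), (np.float64(0.413), np.float64(-0.001)), (np.float64(0.414), np.float64(0.002)), (np.float64(0.415), np.float64(-0.002))]
```

```bash
cat >> h.py <<'E'
from scipy.spatial.transform import Rotation as Ro
YAW=-0.1   # tray yaw
def Rt(yaw,pitch=0):
    tx=np.array([np.cos(yaw),np.sin(yaw),0]);ty=np.array([-np.sin(yaw),np.cos(yaw),0]);z=np.array([0,0,1.])
    return np.stack([ty,-z,-tx],1)
def plan(p,yaw=YAW,lim=True):
    s=robot.sense();R=s['eef_rot'];d=R.T@(np.asarray(p)-s['tool_pos'])*100
    w=np.degrees(Ro.from_matrix(R.T@Rt(yaw)).as_rotvec())
    print('row',np.round(d,2),np.round(w,2),'n',np.ceil(max(np.linalg.norm(d)/5,np.linalg.norm(w)/8.59)))
def st():
    s=robot.sense();print('t',round(s['time_s'],2),'p',s['tool_pos'],'q',s['joint_pos'],'F',s['wrist_force'],'w',round(s['grip_width'],4))
TR=np.array([.572,.106,.022])
def tw(x,y,z): # tray xy (m), world z
    c,s_=np.cos(YAW),np.sin(YAW); return np.array([TR[0]+c*x-s_*y,TR[1]+s_*x+c*y,z])
E
python3 - <<'E'
from h import *
plan([.539,-.270,.20])
im=cv2.imread('pics/top0.png');d=np.load('pics/top0.npy');C=cam('top');P=cloud(C,d)
Q=(P-TR)@np.stack([[np.cos(YAW),np.sin(YAW),0],[-np.sin(YAW),np.cos(YAW),0],[0,0,1]],1)
w=(Q[...,2]>.02)&(Q[...,2]<.036)&(abs(Q[...,0])<.058)&(abs(Q[...,1])<.17)
q=Q[w];print(np.histogram(q[:,0],np.arange(-.06,.061,.006)),np.histogram(q[:,1],np.arange(-.17,.171,.01)))
k=(Q[...,2]>.06)&(abs(Q[...,0]+.085)<.035)
for a in(-.09,.06):
    q=Q[k&(abs(Q[...,1]-a)<.05)];print(a,q.mean(0),q.min(0),q.max(0),np.cov(q[:,:2].T)*1e6)
for u,v in((395,145),(402,134),(297,130),(174,290)):print(P[v,u])
E
```

```text
row [-64.98   5.06 -60.29] [ -0.02 -20.84  -0.08] n 18.0
(array([  0,   0,  40, 260,  12,  10,  11,  10,  13,   9,  13,  10,  12,
        11,   9,  12,  12,  14, 273,  53]), array([-0.06 , -0.054, -0.048, -0.042, -0.036, -0.03 , -0.024, -0.018,
       -0.012, -0.006, -0.   ,  0.006,  0.012,  0.018,  0.024,  0.03 ,
        0.036,  0.042,  0.048,  0.054,  0.06 ])) (array([  0,  57,  38,  19,  22,  21,  21,  20,  18,  22,  17,  22,  16,
        23,  17,  21,  20,  20,  22,  21,  20,  18,  21,  18,  22,  18,
        19,  22,  23,  23,  22,  20, 101,   0]), array([-0.17, -0.16, -0.15, -0.14, -0.13, -0.12, -0.11, -0.1 , -0.09,
       -0.08, -0.07, -0.06, -0.05, -0.04, -0.03, -0.02, -0.01,  0.  ,
        0.01,  0.02,  0.03,  0.04,  0.05,  0.06,  0.07,  0.08,  0.09,
        0.1 ,  0.11,  0.12,  0.13,  0.14,  0.15,  0.16,  0.17]))
-0.09 [-0.0807 -0.0886  0.0751] [-0.1013 -0.0972  0.0656] [-0.0605 -0.0797  0.0807] [[144.2595  32.0894]
 [ 32.0894  20.3263]]
0.06 [-0.0805  0.0518  0.0743] [-0.088   0.0313  0.0605] [-0.0728  0.0719  0.0794] [[ 17.5025 -15.7369]
 [-15.7369 142.8958]]
[ 0.6904 -0.2114  0.1076]
[ 0.7075 -0.2223  0.1496]
[0.7601 0.0598 0.0173]
[0.2913 0.3918 0.0045]
```

```bash
python3 -m jog '[[-65,5,-60.3,0,-20.8,0],[-65,5,-60.3,0,-20.8,0],[-65,5,-60.3,0,-20.8,0],[-65,5,-60.3,0,-20.8,0],[-65,5,-60.3,0,-20.8,0],[-65,5,-60.3,0,-20.8,0],[-65,5,-60.3,0,-20.8,0],[-65,5,-60.3,0,-20.8,0],[-65,5,-60.3,0,-20.8,0],[-65,5,-60.3,0,-20.8,0],[-65,5,-60.3,0,-20.8,0],[-65,5,-60.3,0,-20.8,0],[-65,5,-60.3,0,-20.8,0],[-65,5,-60.3,0,-20.8,0],[-65,5,-60.3,0,-20.8,0],[-65,5,-60.3,0,-20.8,0],[-65,5,-60.3,0,-20.8,0],[-65,5,-60.3,0,-20.8,0],[-65,5,-60.3,0,-20.8,0],[-65,5,-60.3,0,-20.8,0]]' 0.35
python3 - <<'E'
from h import *
st(); grab('wrist','w1');
E
```

```text
time_s: 2.15
tool_pos: [0.5387, -0.2703, 0.1996]
eef_rot: [[0.103, -0.001, -0.995], [0.995, 0.001, 0.103], [0.001, -1.0, 0.001]]
wrist_force: [-0.3, 0.8, 0.1]
grip_width: 0.0558
t 2.15 p [ 0.5387 -0.2703  0.1996] q [ 0.4388  0.6178 -0.0319  1.706   0.025   0.8196  1.8636] F [-0.3259  0.8301  0.1192] w 0.0558
```

View pics/w1.png

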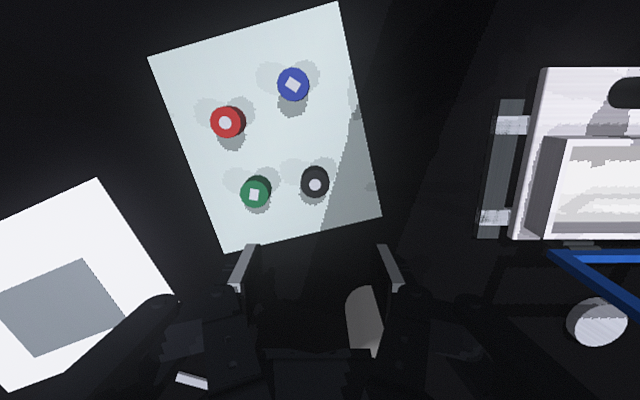

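The wrist view shows all four specimens still in place: red (226,122), blue (293,85), green (255,192) and black (314,183). The tray is at the right, and the fingers straddle the area ahead of black.

```bash
cat >> h.py <<'E'
def specs(C,P,minz=.02,maxz=.045,box=None,im=None):
    m=(P[...,2]>minz)&(P[...,2]<maxz)&(P[...,0]>.36)&(P[...,0]<.62)&(P[...,1]>-.42)&(P[...,1]<-.16)
    n,l,s,ce=cv2.connectedComponentsWithStats(m.astype(np.uint8))
    for i in range(1,n):
        if s[i,4]>30:
            q=P[l==i];print('spec px',np.round(ce[i]),s[i,4],'mid',((q.max(0)+q.min(0))/2),'size',(q.max(0)-q.min(0))[:2],'rgb',im[l==i].mean(0).round())
E
python3 - <<'E'
from h import *
im=cv2.imread('pics/w1.png')[:,:,::-1];d=np.load('pics/w1.npy');C=cam('wrist');P=cloud(C,d)
specs(C,P,im=im)
for u,v in((226,122),(293,85),(255,192),(314,183)):print(onplane(C,u,v,.027),P[v,u])
plan([.539,-.270,.026])
E
```

```text
spec px [292.  84.] 859 mid [ 0.4447 -0.2808  0.0256] size [0.0291 0.0292] rgb [ 96. 110. 180.]
spec px [226. 121.] 812 mid [ 0.472  -0.3489  0.0248] size [0.0291 0.0296] rgb [179.  90.  95.]
spec px [314. 183.] 678 mid [ 0.541  -0.2708  0.0249] size [0.0293 0.029 ] rgb [79. 82. 87.]
spec px [254. 192.] 668 mid [ 0.545  -0.3334  0.0247] size [0.0291 0.0298] rgb [ 86. 137. 116.]
[ 0.4723 -0.3477  0.027 ] [ 0.4723 -0.3476  0.0275]
[ 0.446  -0.2803  0.027 ] [ 0.446  -0.2803  0.0279]
[ 0.5437 -0.3316  0.027 ] [ 0.5436 -0.3315  0.0275]
[ 0.5404 -0.2708  0.027 ] [ 0.5403 -0.2707  0.0274]
row [-0.15 17.38 -0.05] [-0.07 -0.03  0.08] n 4.0
```

Wrist and top views agree within 2 mm. Descending on black.

```bash
python3 -m jog '[[0,5,-0.1,0,0,0],[0,10,-0.1,0,0,0],[0,13,-0.1,0,0,0],[0,15.5,-0.1,0,0,0],[0,17.2,-0.1,0,0,0],[0,17.2,-0.1,0,0,0]]' && python3 -m jog '[[0,0,0,0,0,0],[0,0,0,0,0,0],[0,0,0,0,0,0],[0,0,0,0,0,0],[0,0,0,0,0,0]]' 1 && python3 -m jog '[[0,-4,0,0,0,0],[0,-9,0,0,0,0],[0,-12,0,0,0,0],[0,-12,0,0,0,0]]'
python3 - <<'E'
from h import *
st(); plan(tw(-.003,.105,.15)); plan(tw(-.003,.105,.048))
E
```

```text
time_s: 2.8
tool_pos: [0.5391, -0.2676, 0.0265]
eef_rot: [[0.099, -0.004, -0.995], [0.995, 0.002, 0.099], [0.002, -1.0, 0.004]]
wrist_force: [0.0, 1.3, 0.5]
grip_width: 0.0555
time_s: 3.3
tool_pos: [0.5415, -0.2701, 0.0301]
eef_rot: [[0.101, 0.003, -0.995], [0.995, -0.001, 0.101], [-0.001, -1.0, -0.003]]
wrist_force: [-0.2, 0.8, 7.6]
grip_width: 0.0279
time_s: 3.7
tool_pos: [0.5434, -0.2715, 0.1539]
eef_rot: [[0.101, 0.01, -0.995], [0.995, -0.004, 0.101], [-0.003, -1.0, -0.01]]
wrist_force: [0.8, -0.0, -0.4]
grip_width: 0.0278
t 3.7 p [ 0.5434 -0.2715  0.1539] q [ 0.4367  0.6781 -0.0313  1.741   0.0304  0.7125  1.859 ] F [ 0.7997 -0.026  -0.3582] w 0.0278
row [48.35  0.21  1.28] [ 0.57 -0.07 -0.2 ] n 10.0
row [48.38 10.41  1.38] [ 0.57 -0.07 -0.2 ] n 10.0
```

```bash
python3 -m jog '[[5,0,0,0,0,0],[10,0,0.2,0,0,0],[15,0,0.4,0,0,0],[20,0,0.6,0,0,0],[25,0,0.8,0,0,0],[30,0,1,0,0,0],[35,0,1.2,0,0,0],[40,0,1.3,0.5,0,0],[45,0,1.3,0.5,0,0],[48.3,0,1.3,0.5,0,0],[48.3,0,1.3,0.5,0,0],[48.3,0,1.3,0.5,0,0]]'
python3 - <<'E'
from h import *
st(); plan(tw(-.003,.105,.0505))
C,p,d,s=grab('wrist','w2')
E
```

```text
time_s: 4.9
tool_pos: [0.5752, 0.2126, 0.1476]
eef_rot: [[0.099, -0.01, -0.995], [0.995, 0.0, 0.099], [-0.001, -1.0, 0.01]]
wrist_force: [-0.4, -1.4, 0.2]
grip_width: 0.028
t 4.9 p [0.5752 0.2126 0.1476] q [-0.4209  0.702   0.0378  1.7111 -0.042   0.7383  1.1113] F [-0.3735 -1.3833  0.2245] w 0.028
row [-0.13  9.71 -0.54] [-0.56  0.07 -0.05] n 2.0
```

View pics/w2.png

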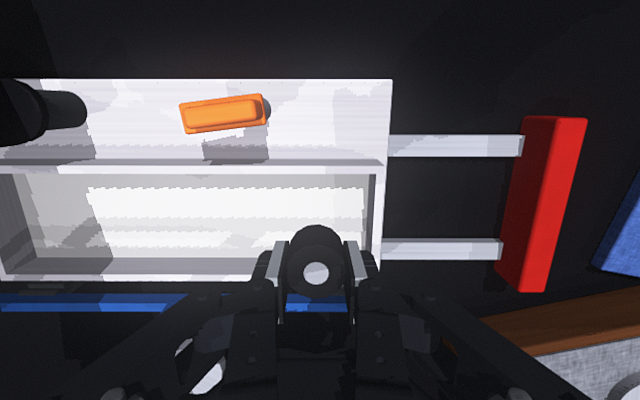

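Black is held upright between the fingers at (317,255), and the turnbutton (222,113) and the tray end wall (380,220) are visible. I'll refine the tray pose from this view.

Run:
```python
from h import *
d=np.load('pics/w2.npy');C=cam('wrist');P=cloud(C,d)
M=np.stack([[np.cos(YAW),np.sin(YAW),0],[-np.sin(YAW),np.cos(YAW),0],[0,0,1]],1)
Q=(P-TR*[1,1,0])@M
def stripe(u): 
    print(u,[(v,np.round(Q[v,u]*1000).astype(int).tolist()) for v in range(78,232,3) if abs(Q[v,u,2]-Q[v-3,u,2])>.006])
for u in (150,250):stripe(u)
v=200
print([(u,np.round(Q[v,u]*1000).astype(int).tolist()) for u in range(340,400,3)])
w=(Q[...,2]>.045)&(Q[...,2]<.058)&(Q[...,0]>-.06)&(Q[...,0]<-.03);q=Q[w];print('near wall',np.percentile(q[:,0],[2,50,98]),np.polyfit(q[:,1],q[:,0],1),len(q))
w=(Q[...,2]>.047)&(Q[...,2]<.058)&(Q[...,1]>.145)&(Q[...,1]<.165)&(abs(Q[...,0])<.025);q=Q[w];print('end wall',np.percentile(q[:,1],[2,50,98]))
w=(Q[...,2]>.085)&(Q[...,2]<.105)&(Q[...,0]<-.06)&(Q[...,1]>0);q=Q[w];print('fin',q.min(0),q.max(0),q.mean(0),cv2.minAreaRect((q[:,:2]*1000).astype(np.float32)))
```

```text
150 [(78, [-103, -24, 20]), (159, [-41, -30, 28]), (162, [-41, -24, 40]), (165, [-41, -17, 53]), (174, [-27, -35, 24])]
250 [(78, [-103, 53, 20]), (96, [-88, 63, 71]), (99, [-86, 68, 93]), (123, [-72, 62, 72]), (126, [-66, 51, 22]), (162, [-41, 53, 40]), (165, [-41, 56, 52]), (174, [-27, 49, 22]), (231, [-84, 105, 272])]
[(340, [-4, 125, 23]), (343, [-4, 128, 23]), (346, [-4, 130, 22]), (349, [-4, 133, 23]), (352, [-4, 135, 23]), (355, [-4, 138, 22]), (358, [-4, 141, 22]), (361, [-4, 143, 23]), (364, [-4, 146, 22]), (367, [-4, 148, 23]), (370, [-8, 149, 35]), (373, [-12, 148, 48]), (376, [-13, 150, 52]), (379, [-13, 152, 52]), (382, [-13, 155, 52]), (385, [3, 169, 0]), (388, [4, 172, -1]), (391, [3, 175, 0]), (394, [3, 177, 0]), (397, [3, 180, 0])]
near wall [-0.0411 -0.0384 -0.0344] [ 0.0054 -0.0384] 3703
end wall [0.1484 0.1511 0.1543]
fin [-0.0863  0.0295  0.0852] [-0.0705  0.0712  0.099 ] [-0.0787  0.0515  0.0963] ((-78.50336456298828, 50.13321304321289), (12.009346008300781, 42.0293083190918), 6.883055210113525)
```

```bash
sed -i 's/^YAW=.*/YAW=-0.103/; s/^TR=.*/TR=np.array([.5765,.1045,.022])/' h.py
python3 - <<'E'
from h import *
st(); plan(tw(-.003,.105,.0505))
E
```

```text
t 4.95 p [0.5755 0.2108 0.1477] q [-0.4192  0.7016  0.039   1.7117 -0.0418  0.7384  1.1113] F [0.4102 0.2788 0.074 ] w 0.0275
row [-0.05  9.72 -0.99] [-0.55  0.1  -0.1 ] n 2.0
```

```bash
python3 -m jog '[[0,3,-0.9,-0.3,0,0],[0,6,-0.9,-0.5,0,0],[0,8,-0.9,-0.5,0,0],[0,9,-0.9,-0.5,0,0],[0,9.4,-0.9,-0.5,0,0],[0,9.7,-0.9,-0.5,0,0],[0,9.7,-0.9,-0.5,0,0]]' && python3 -m jog '[[0,0,0,0,0,0],[0,0,0,0,0,0],[0,0,0,0,0,0],[0,0,0,0,0,0]]' 0.6 && python3 -m jog '[[0,-3,0,0,0,0],[0,-8,0,0,0,0],[0,-11,0,0,0,0],[0,-11,0,0,0,0]]' 0.35
python3 - <<'E'
from h import *
st(); grab('wrist','w3');plan([.5445,-.333,.16]);
E
```

```text
time_s: 5.65
tool_pos: [0.5846, 0.2109, 0.0519]
eef_rot: [[0.101, 0.001, -0.995], [0.995, 0.0, 0.101], [0.0, -1.0, -0.001]]
wrist_force: [-0.5, -0.7, -0.4]
grip_width: 0.0278
time_s: 6.05
tool_pos: [0.5842, 0.2113, 0.0516]
eef_rot: [[0.1, 0.0, -0.995], [0.995, 0.0, 0.1], [0.0, -1.0, -0.0]]
wrist_force: [-0.5, 1.0, 0.4]
grip_width: 0.0342
time_s: 6.45
tool_pos: [0.5872, 0.2123, 0.1663]
eef_rot: [[0.101, 0.009, -0.995], [0.995, 0.004, 0.101], [0.004, -1.0, -0.009]]
wrist_force: [0.9, 0.7, 0.5]
grip_width: 0.0555
t 6.45 p [0.5872 0.2123 0.1663] q [-0.4184  0.6837  0.0431  1.6833 -0.0391  0.7658  1.1129] F [0.8953 0.6594 0.4575] w 0.0555
row [-54.62   0.25  -1.4 ] [0.26 0.13 0.14] n 11.0
```

View pics/w3.png

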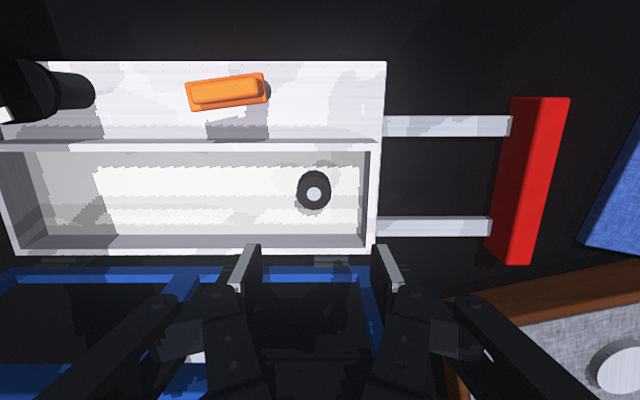

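Black stands upright in the tray at (314,190). Next is green.

```bash
python3 -m jog '[[-5,0,0,0,0,0],[-10,0,0,0,0,0],[-15,0,0,0,0,0],[-20,0,0,0,0,0],[-25,0,-0.5,0,0,0],[-30,0,-0.5,0,0,0],[-35,0,-1,0,0,0],[-40,0,-1.2,0,0,0],[-45,0,-1.4,0,0,0],[-50,0,-1.4,0,0,0],[-54.6,0,-1.4,0,0,0],[-54.6,0,-1.4,0,0,0],[-54.6,0,-1.4,0,0,0]]'
python3 - <<'E'
from h import *
C,p,d,s=grab('wrist','w4'); specs(C,cloud(C,d),im=p); plan([.5445,-.333,.0335])
E
```

```text
time_s: 7.8
tool_pos: [0.5413, -0.3345, 0.1593]
eef_rot: [[0.104, -0.003, -0.995], [0.995, 0.001, 0.104], [0.001, -1.0, 0.003]]
wrist_force: [0.1, 1.2, -0.4]
grip_width: 0.0559
spec px [369.  69.] 1222 mid [ 0.4449 -0.2824  0.0246] size [0.0293 0.0295] rgb [ 90. 104. 173.]
spec px [288. 113.] 1061 mid [ 0.4715 -0.3505  0.0248] size [0.0293 0.0292] rgb [183.  93.  98.]
spec px [316. 196.] 869 mid [ 0.5447 -0.3351  0.0245] size [0.0294 0.0296] rgb [ 81. 131. 110.]
row [-0.06 12.61 -0.26] [-0.14  0.11  0.13] n 3.0
```

```bash
python3 -m jog '[[-0.1,4,-0.2,0,0,0],[-0.1,8,-0.2,0,0,0],[-0.1,10.5,-0.2,0,0,0],[-0.1,12,-0.2,0,0,0],[-0.1,12.6,-0.2,0,0,0],[-0.1,12.6,-0.2,0,0,0]]' && python3 -m jog '[[0,0,0,0,0,0],[0,0,0,0,0,0],[0,0,0,0,0,0],[0,0,0,0,0,0],[0,0,0,0,0,0]]' 1 && python3 -m jog '[[0,-4,0,0,0,0],[0,-9,0,0,0,0],[0,-12,0,0,0,0],[0,-12,0,0,0,0]]'
python3 - <<'E'
from h import *
st(); plan(tw(-.003,.035,.155));
E
```

```text
time_s: 8.45
tool_pos: [0.5452, -0.3336, 0.0349]
eef_rot: [[0.099, -0.0, -0.995], [0.995, 0.001, 0.099], [0.001, -1.0, 0.001]]
wrist_force: [-0.4, 1.0, 0.2]
grip_width: 0.0558
time_s: 8.95
tool_pos: [0.546, -0.3352, 0.0371]
eef_rot: [[0.101, 0.003, -0.995], [0.995, -0.001, 0.101], [-0.001, -1.0, -0.003]]
wrist_force: [-0.7, 0.1, 6.7]
grip_width: 0.0268
time_s: 9.35
tool_pos: [0.548, -0.3366, 0.1611]
eef_rot: [[0.101, 0.009, -0.995], [0.995, -0.005, 0.101], [-0.004, -1.0, -0.01]]
wrist_force: [0.9, -0.8, 0.3]
grip_width: 0.0271
t 9.35 p [ 0.548  -0.3366  0.1611] q [ 0.5223  0.7128 -0.0254  1.6316  0.0237  0.7867  1.9561] F [ 0.8992 -0.8181  0.2532] w 0.0271
row [47.67  0.38  1.91] [ 0.57  0.11 -0.25] n 10.0
```

```bash
python3 -m jog '[[5,0,0,0,0,0],[10,0,0.2,0,0,0],[15,0,0.5,0,0,0],[20,0,0.8,0,0,0],[25,0,1,0,0,0],[30,0,1.3,0,0,0],[35,0,1.6,0,0,0],[40,0,1.9,0.5,0,0],[45,0,1.9,0.5,0,0],[47.6,0,1.9,0.5,0,0],[47.6,0,1.9,0.5,0,0],[47.6,0,1.9,0.5,0,0]]'
python3 - <<'E'
from h import *
st(); plan(tw(-.003,.035,.058))
E
```

```text
time_s: 10.55
tool_pos: [0.5733, 0.1411, 0.1546]
eef_rot: [[0.099, -0.01, -0.995], [0.995, 0.0, 0.099], [-0.001, -1.0, 0.01]]
wrist_force: [-0.3, -0.4, -0.2]
grip_width: 0.027
t 10.55 p [0.5733 0.1411 0.1546] q [-0.3092  0.6653  0.0347  1.7714 -0.037   0.7149  1.2179] F [-0.3212 -0.4427 -0.2331] w 0.027
row [-0.1   9.66 -0.49] [-0.56  0.21 -0.05] n 2.0
```

```bash
python3 -m jog '[[-0.1,3,-0.5,-0.3,0,0],[-0.1,6,-0.5,-0.5,0,0],[-0.1,8,-0.5,-0.5,0,0],[-0.1,9,-0.5,-0.5,0,0],[-0.1,9.4,-0.5,-0.5,0,0],[-0.1,9.65,-0.5,-0.5,0,0],[-0.1,9.65,-0.5,-0.5,0,0]]' && python3 -m jog '[[0,0,0,0,0,0],[0,0,0,0,0,0],[0,0,0,0,0,0],[0,0,0,0,0,0]]' 0.6 && python3 -m jog '[[0,-3,0,0,0,0],[0,-8,0,0,0,0],[0,-11,0,0,0,0],[0,-11,0,0,0,0]]' 0.35
python3 - <<'E'
from h import *
st(); grab('wrist','w5');plan([.4715,-.349,.16]);
E
```

```text
time_s: 11.25
tool_pos: [0.5785, 0.1392, 0.0593]
eef_rot: [[0.101, 0.001, -0.995], [0.995, 0.0, 0.101], [0.0, -1.0, -0.001]]
wrist_force: [0.4, -0.1, -1.2]
grip_width: 0.0266
time_s: 11.65
tool_pos: [0.5781, 0.1396, 0.059]
eef_rot: [[0.101, 0.001, -0.995], [0.995, 0.0, 0.101], [0.0, -1.0, -0.001]]
wrist_force: [0.4, -0.2, 0.5]
grip_width: 0.0344
time_s: 12.05
tool_pos: [0.5811, 0.1402, 0.1735]
eef_rot: [[0.101, 0.009, -0.995], [0.995, 0.003, 0.101], [0.003, -1.0, -0.009]]
wrist_force: [0.2, -0.3, -0.1]
grip_width: 0.0555
t 12.05 p [0.5811 0.1402 0.1735] q [-0.3086  0.641   0.0392  1.754  -0.0348  0.7378  1.2182] F [ 0.1756 -0.3462 -0.086 ] w 0.0555
row [-49.72   0.99   5.82] [0.27 0.13 0.11] n 11.0
```

View pics/w5.png

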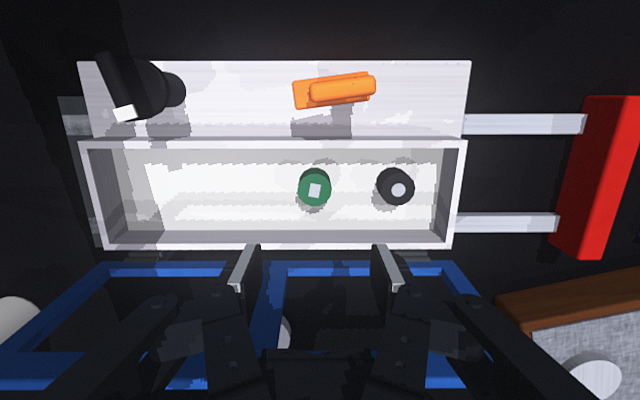

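Green (314,188) and black (397,187) both stand upright. Red is next.

```bash
python3 -m jog '[[-5,0,0,0,0,0],[-10,0,0.5,0,0,0],[-15,0,1,0,0,0],[-20,0,1.5,0,0,0],[-25,0.2,2,0,0,0],[-30,0.5,2.5,0,0,0],[-35,1,3.5,0,0,0],[-40,1,4.5,0,0,0],[-45,1,5.5,0,0,0],[-49.6,1,5.8,0,0,0],[-49.6,1,5.8,0,0,0],[-49.6,1,5.8,0,0,0]]'
python3 - <<'E'
from h import *
C,p,d,s=grab('wrist','w6'); specs(C,cloud(C,d),im=p); plan([.4715,-.350,.034])
E
```

```text
time_s: 13.3
tool_pos: [0.4686, -0.3493, 0.1571]
eef_rot: [[0.104, -0.002, -0.995], [0.995, 0.001, 0.104], [0.001, -1.0, 0.003]]
wrist_force: [0.7, 1.3, -0.6]
grip_width: 0.0558
spec px [391. 158.] 998 mid [ 0.4441 -0.2828  0.0246] size [0.0292 0.0288] rgb [ 81.  93. 162.]
spec px [315. 196.] 887 mid [ 0.4713 -0.3505  0.0246] size [0.0294 0.0291] rgb [173.  86.  90.]
row [-0.28 12.33 -0.24] [-0.12  0.1   0.12] n 3.0
```

```bash
python3 -m jog '[[-0.2,4,-0.2,0,0,0],[-0.2,8,-0.2,0,0,0],[-0.2,10.5,-0.2,0,0,0],[-0.2,12,-0.2,0,0,0],[-0.2,12.4,-0.2,0,0,0],[-0.2,12.4,-0.2,0,0,0]]' && python3 -m jog '[[0,0,0,0,0,0],[0,0,0,0,0,0],[0,0,0,0,0,0],[0,0,0,0,0,0],[0,0,0,0,0,0]]' 1 && python3 -m jog '[[0,-4,0,0,0,0],[0,-9,0,0,0,0],[0,-12.5,0,0,0,0],[0,-12.5,0,0,0,0]]'
python3 - <<'E'
from h import *
st(); plan(tw(-.003,-.035,.16));
E
```

```text
time_s: 13.95
tool_pos: [0.4727, -0.3495, 0.0346]
eef_rot: [[0.099, -0.0, -0.995], [0.995, 0.001, 0.099], [0.001, -1.0, 0.0]]
wrist_force: [0.0, 0.0, 0.1]
grip_width: 0.0554
time_s: 14.45
tool_pos: [0.4731, -0.3509, 0.0365]
eef_rot: [[0.101, 0.002, -0.995], [0.995, -0.001, 0.101], [-0.001, -1.0, -0.003]]
wrist_force: [-0.3, 0.4, 5.2]
grip_width: 0.0272
time_s: 14.85
tool_pos: [0.4752, -0.3527, 0.1659]
eef_rot: [[0.101, 0.01, -0.995], [0.995, -0.007, 0.101], [-0.006, -1.0, -0.01]]
wrist_force: [0.1, -0.2, -0.1]
grip_width: 0.027
t 14.85 p [ 0.4752 -0.3527  0.1659] q [ 0.6086  0.6424 -0.0275  1.7777  0.0256  0.71    2.037 ] F [ 0.1172 -0.2435 -0.1384] w 0.027
row [43.02  0.39 -5.15] [ 0.59  0.11 -0.33] n 9.0
```

```bash
python3 -m jog '[[5,0,-0.6,0,0,0],[10,0,-1.2,0,0,0],[15,0,-2,0,0,0],[20,0,-3,0,0,0],[25,0,-4,0,0,0],[30,0,-5,0,0,0],[35,0,-5.2,0,0,0],[40,0,-5.2,0.5,0,0],[43,0,-5.2,0.5,0,0],[43,0,-5.2,0.5,0,0],[43,0,-5.2,0.5,0,0]]'
python3 - <<'E'
from h import *
st(); plan(tw(-.003,-.035,.058))
E
```

```text
time_s: 15.95
tool_pos: [0.5667, 0.073, 0.1595]
eef_rot: [[0.098, -0.009, -0.995], [0.995, 0.001, 0.098], [-0.0, -1.0, 0.009]]
wrist_force: [-0.4, -0.8, -1.2]
grip_width: 0.0269
t 15.95 p [0.5667 0.073  0.1595] q [-0.1958  0.6358  0.0308  1.8215 -0.032   0.6937  1.326 ] F [-0.354  -0.8293 -1.1974] w 0.0269
row [-0.26 10.14 -0.44] [-0.52  0.25 -0.02] n 3.0
```

```bash
python3 -m jog '[[-0.2,3,-0.4,-0.3,0,0],[-0.2,6,-0.4,-0.5,0,0],[-0.2,8,-0.4,-0.5,0,0],[-0.2,9.3,-0.4,-0.5,0,0],[-0.2,9.8,-0.4,-0.5,0,0],[-0.2,10.1,-0.4,-0.5,0,0],[-0.2,10.1,-0.4,-0.5,0,0]]' && python3 -m jog '[[0,0,0,0,0,0],[0,0,0,0,0,0],[0,0,0,0,0,0],[0,0,0,0,0,0]]' 0.6 && python3 -m jog '[[0,-3,0,0,0,0],[0,-8,0,0,0,0],[0,-11,0,0,0,0],[0,-11,0,0,0,0]]' 0.35
python3 - <<'E'
from h import *
st(); grab('wrist','w7');plan([.444,-.282,.16]);
E
```

```text
time_s: 16.65
tool_pos: [0.5705, 0.0695, 0.0591]
eef_rot: [[0.101, 0.001, -0.995], [0.995, 0.0, 0.101], [0.0, -1.0, -0.001]]
wrist_force: [0.1, -0.1, -0.5]
grip_width: 0.0274
time_s: 17.05
tool_pos: [0.5702, 0.07, 0.059]
eef_rot: [[0.101, 0.001, -0.995], [0.995, 0.0, 0.101], [0.0, -1.0, -0.001]]
wrist_force: [-0.5, 1.1, -0.3]
grip_width: 0.0343
time_s: 17.45
tool_pos: [0.5732, 0.0703, 0.1733]
eef_rot: [[0.101, 0.009, -0.995], [0.995, 0.001, 0.101], [0.002, -1.0, -0.009]]
wrist_force: [1.2, -1.2, 0.0]
grip_width: 0.0554
t 17.45 p [0.5732 0.0703 0.1733] q [-0.1929  0.6163  0.0343  1.8108 -0.0305  0.7057  1.328 ] F [ 1.2489 -1.1941  0.0231] w 0.0554
row [-36.32   1.01   9.15] [0.28 0.13 0.08] n 8.0
```

View pics/w7.png

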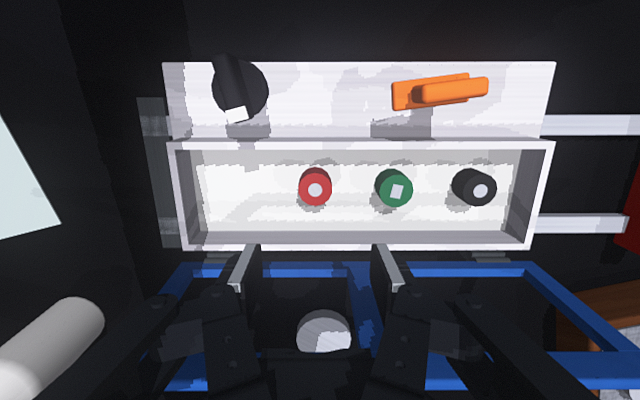

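Three specimens are upright in a row: red (315,187), green (394,188) and black (473,187). Blue is next.

```bash
python3 -m jog '[[-5,0,1,0,0,0],[-10,0,2.5,0,0,0],[-15,0,4,0,0,0],[-20,0,5.5,0,0,0],[-25,0.2,7,0,0,0],[-30,0.5,8.5,0,0,0],[-35,1,9.1,0,0,0],[-36.3,1,9.1,0,0,0],[-36.3,1,9.1,0,0,0],[-36.3,1,9.1,0,0,0]]'
python3 - <<'E'
from h import *
C,p,d,s=grab('wrist','w8'); specs(C,cloud(C,d),im=p); plan([.444,-.282,.034])
E
```

```text
time_s: 18.5
tool_pos: [0.442, -0.2818, 0.1574]
eef_rot: [[0.102, -0.002, -0.995], [0.995, 0.002, 0.102], [0.002, -1.0, 0.002]]
wrist_force: [0.1, 0.9, 0.1]
grip_width: 0.0556
spec px [315. 195.] 886 mid [ 0.4444 -0.2824  0.0245] size [0.0299 0.029 ] rgb [ 94. 108. 180.]
row [-0.14 12.37 -0.17] [-0.1   0.17  0.11] n 3.0
```

```bash
python3 -m jog '[[-0.1,4,-0.2,0,0,0],[-0.1,8,-0.2,0,0,0],[-0.1,10.5,-0.2,0,0,0],[-0.1,12,-0.2,0,0,0],[-0.1,12.4,-0.2,0,0,0],[-0.1,12.4,-0.2,0,0,0]]' && python3 -m jog '[[0,0,0,0,0,0],[0,0,0,0,0,0],[0,0,0,0,0,0],[0,0,0,0,0,0],[0,0,0,0,0,0]]' 1 && python3 -m jog '[[0,-4,0,0,0,0],[0,-9,0,0,0,0],[0,-12.5,0,0,0,0],[0,-12.5,0,0,0,0]]'
python3 - <<'E'
from h import *
st(); plan(tw(-.003,-.102,.16));
E
```

```text
time_s: 19.15
tool_pos: [0.4451, -0.2816, 0.0342]
eef_rot: [[0.098, -0.001, -0.995], [0.995, 0.001, 0.098], [0.001, -1.0, 0.001]]
wrist_force: [0.7, 0.1, -0.1]
grip_width: 0.0556
time_s: 19.65
tool_pos: [0.4456, -0.2833, 0.036]
eef_rot: [[0.1, 0.002, -0.995], [0.995, -0.001, 0.1], [-0.0, -1.0, -0.002]]
wrist_force: [-0.7, 0.4, 5.5]
grip_width: 0.0274
time_s: 20.05
tool_pos: [0.4478, -0.2852, 0.165]
eef_rot: [[0.101, 0.009, -0.995], [0.995, -0.005, 0.101], [-0.005, -1.0, -0.01]]
wrist_force: [1.4, -1.1, -0.5]
grip_width: 0.0271
t 20.05 p [ 0.4478 -0.2852  0.165 ] q [ 0.5272  0.573  -0.0194  1.9439  0.0185  0.6139  1.9656] F [ 1.3543 -1.0606 -0.5065] w 0.0271
row [29.87  0.45 -8.55] [ 0.57  0.11 -0.26] n 7.0
```

```bash
python3 -m jog '[[4.5,0,-1.2,0,0,0],[9,0,-2.5,0,0,0],[13.5,0,-3.8,0,0,0],[18,0,-5.1,0,0,0],[22.5,0,-6.4,0.2,0,0],[27,0,-7.7,0.4,0,0],[29.8,0,-8.6,0.5,0,0],[29.8,0,-8.6,0.5,0,0],[29.8,0,-8.6,0.5,0,0]]'
python3 - <<'E'
from h import *
st(); plan(tw(-.003,-.102,.058))
E
```

```text
time_s: 20.95
tool_pos: [0.5599, 0.005, 0.1591]
eef_rot: [[0.099, -0.01, -0.995], [0.995, 0.0, 0.099], [-0.001, -1.0, 0.01]]
wrist_force: [-0.0, 0.1, -0.6]
grip_width: 0.0273
t 20.95 p [0.5599 0.005  0.1591] q [-0.0767  0.6233  0.0281  1.8527 -0.0278  0.6758  1.4397] F [-0.0467  0.121  -0.5594] w 0.0273
row [-0.12 10.1  -0.43] [-0.56  0.22 -0.03] n 3.0
```

```bash
python3 -m jog '[[-0.1,3,-0.4,-0.3,0,0],[-0.1,6,-0.4,-0.5,0,0],[-0.1,8,-0.4,-0.5,0,0],[-0.1,9.3,-0.4,-0.5,0,0],[-0.1,9.8,-0.4,-0.5,0,0],[-0.1,10.1,-0.4,-0.5,0,0],[-0.1,10.1,-0.4,-0.5,0,0]]' && python3 -m jog '[[0,0,0,0,0,0],[0,0,0,0,0,0],[0,0,0,0,0,0],[0,0,0,0,0,0]]' 0.6 && python3 -m jog '[[0,-3,0,0,0,0],[0,-8,0,0,0,0],[0,-13,0,0,0,0],[0,-18,0,0,0,0],[0,-20,0,0,0,0],[0,-20,0,0,0,0],[0,-20,0,0,0,0]]' 0.35
python3 - <<'E'
from h import *
st(); grab('wrist','w9'); C,p,d,s=grab('top','t9'); C2,_,_,_=grab('side','s9')
P=cloud(C,d);hsv=cv2.cvtColor(p[:,:,::-1].copy(),cv2.COLOR_BGR2HSV)
YH=tw(.062,0,.057);M=np.stack([[np.cos(YAW),np.sin(YAW),0],[-np.sin(YAW),np.cos(YAW),0],[0,0,1]],1)
Q=(P-YH)@M
b=(hsv[...,0]>100)&(hsv[...,0]<125)&(hsv[...,1]>120)&(abs(Q[...,1])<.16)&(Q[...,2]>0)&(Q[...,2]<.14)&(abs(Q[...,0])<.06)
q=Q[b];print(len(q),np.polyfit(q[:,2],q[:,0],1),q[:,2].max())
for a in np.arange(0,.13,.01):
    r=q[(q[:,2]>=a)&(q[:,2]<a+.01)]
    if len(r): print(round(a,2),len(r),np.percentile(r[:,0],[5,50,95]))
E
```

```text
time_s: 21.65
tool_pos: [0.5637, 0.0028, 0.059]
eef_rot: [[0.101, 0.001, -0.995], [0.995, -0.0, 0.101], [0.0, -1.0, -0.001]]
wrist_force: [0.4, -0.1, 0.2]
grip_width: 0.0269
time_s: 22.05
tool_pos: [0.5636, 0.0033, 0.059]
eef_rot: [[0.1, 0.001, -0.995], [0.995, 0.0, 0.1], [0.0, -1.0, -0.001]]
wrist_force: [-0.2, 0.2, 1.3]
grip_width: 0.0342
time_s: 22.75
tool_pos: [0.5631, 0.0033, 0.2587]
eef_rot: [[0.1, 0.0, -0.995], [0.995, 0.0, 0.1], [0.0, -1.0, -0.0]]
wrist_force: [-0.9, 0.1, -1.1]
grip_width: 0.0556
t 22.75 p [0.5631 0.0033 0.2587] q [-0.0813  0.4929  0.0384  1.7556 -0.0234  0.8933  1.4374] F [-0.9485  0.0642 -1.1059] w 0.0556
495 [ 0.0319 -0.002 ] 0.12458651277236349
0.0 8 [-0.0042 -0.0006  0.0041]
0.01 146 [-0.005  -0.001   0.0031]
0.02 6 [-0.0053 -0.0041 -0.0022]
0.03 7 [-0.0052 -0.0038 -0.0031]
0.04 6 [-0.0051 -0.0035 -0.0029]
0.05 6 [-0.0035 -0.0031 -0.0024]
0.06 6 [-0.0042 -0.0028 -0.0023]
0.07 7 [-0.0033 -0.003  -0.0015]
0.08 6 [-0.0027 -0.0021 -0.0019]
0.09 8 [-0.0026 -0.0018 -0.0009]
0.1 31 [-0.0018 -0.0012  0.0002]
0.11 218 [-0.0014  0.0022  0.0065]
0.12 40 [-0.001   0.0013  0.0055]
```

View pics/w9.png

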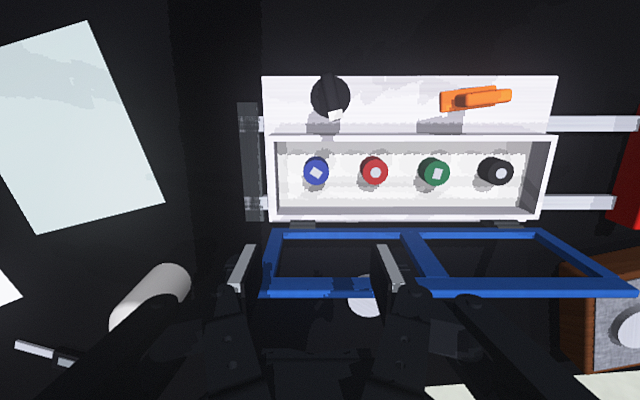

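View pics/s9.png

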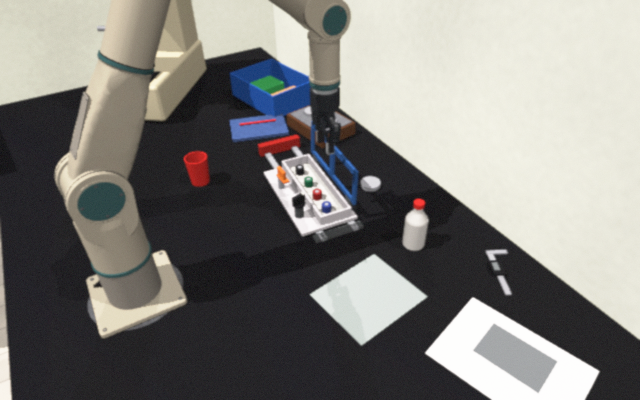

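All four specimens stand upright in the tray: blue (316,172), red (374,170), green (433,173) and black (496,172). The mat is empty and the frame stands vertical. Next I shut the fingers and go behind the frame's cross bar.

Run:
```python
from h import *
plan(tw(.105,0,.26))
```

```text
row [ 10.19  -0.34 -10.89] [-0.19  0.13 -0.03] n 3.0
```

```bash
python3 -m jog '[[3.5,0,-3.5,0,0,0],[7,0,-7,0,0,0],[10.2,-0.3,-10.9,0,0,0],[10.2,-0.3,-10.9,0,0,0],[10.2,-0.3,-10.9,0,0,0],[10.2,-0.3,-10.9,0,0,0]]' 1
python3 - <<'E'
from h import *
st(); plan(tw(.105,0,.17)); grab('wrist','w10')
E
```

```text
time_s: 23.5
tool_pos: [0.6808, 0.0924, 0.2602]
eef_rot: [[0.102, -0.003, -0.995], [0.995, -0.001, 0.102], [-0.002, -1.0, 0.003]]
wrist_force: [-0.4, -0.3, -0.1]
grip_width: -0.0002
t 23.5 p [0.6808 0.0924 0.2602] q [-0.1982  0.6788  0.0405  1.3852 -0.0278  1.0816  1.3154] F [-0.3725 -0.3086 -0.0647] w -0.0002
row [ 0.15  9.02 -0.02] [-0.18  0.06 -0.1 ] n 2.0
```

View pics/w10.png

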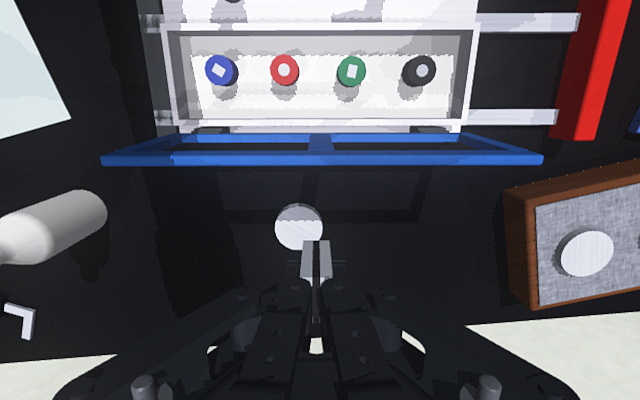

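```bash
python3 -m jog '[[0.1,4,0,0,0,0],[0.1,8,0,0,0,0],[0.1,9,0,0,0,0],[0.1,9,0,0,0,0]]' && python3 -m jog '[[0,0,1,0,0,0],[0,0,2,0,0,0],[0,-0.1,2.8,0,0,0],[0,-0.1,3.5,0,0,0],[0,-0.1,4.2,0,0,0],[0,-0.1,5,0,0,0],[0,-0.1,5.7,0,0,0],[0,-0.1,6.3,0,0,0],[0,-0.1,6.3,0,0,0]]'
python3 - <<'E'
from h import *
st(); grab('wrist','w11')
E
```

```text
time_s: 23.95
tool_pos: [0.6807, 0.0936, 0.1704]
eef_rot: [[0.102, -0.004, -0.995], [0.995, -0.001, 0.102], [-0.001, -1.0, 0.004]]
wrist_force: [0.7, -0.2, 0.8]
grip_width: 0.0001
time_s: 24.85
tool_pos: [0.6178, 0.1013, 0.1722]
eef_rot: [[0.1, -0.003, -0.995], [0.995, -0.0, 0.1], [-0.0, -1.0, 0.003]]
wrist_force: [-0.7, 0.5, 0.2]
grip_width: 0.0001
t 24.85 p [0.6178 0.1013 0.1722] q [-0.2271  0.6833  0.0329  1.6615 -0.0295  0.8001  1.2896] F [-0.709   0.4529  0.227 ] w 0.0001
```

View pics/w11.png

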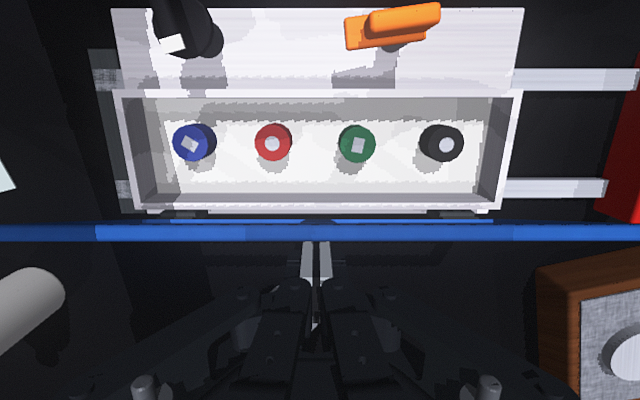

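```bash
cat >> h.py <<'E'
def frame_pts(n,name=None):
    C,p,d,s=grab(n,name);P=cloud(C,d);hsv=cv2.cvtColor(p,cv2.COLOR_RGB2HSV)
    M=np.stack([[np.cos(YAW),np.sin(YAW),0],[-np.sin(YAW),np.cos(YAW),0],[0,0,1]],1)
    Q=(P-TR*[1,1,0])@M
    b=(hsv[...,0]>100)&(hsv[...,0]<125)&(hsv[...,1]>120)&(abs(Q[...,1])<.17)&(Q[...,2]>.03)&(Q[...,2]<.2)&(abs(Q[...,0])<.12)
    q=Q[b]; r=np.hypot(q[:,0]-.062,q[:,2]-.057)
    e=q[r>.105]; print(n,'blue',len(q),'edge',len(e),e.mean(0) if len(e) else None,'angle',np.median(np.arctan2(e[:,2]-.057,.062-e[:,0])) if len(e) else None)
E
python3 -c "
from h import *
frame_pts('wrist');frame_pts('top','t11');frame_pts('side')"
```

```text
wrist blue 14038 edge 11384 [0.0213 0.0022 0.167 ] angle 1.2161937339285647
top blue 337 edge 154 [0.0215 0.0158 0.168 ] angle 1.2231427135738624
side blue 651 edge 238 [ 0.0193 -0.0199  0.1657] angle 1.1955126745742128
```

View pics/t11.png

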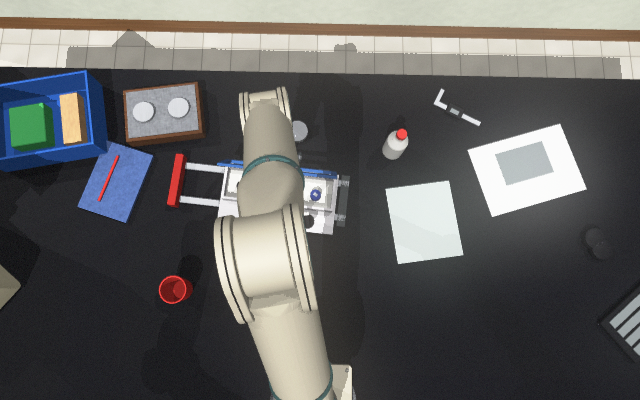

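```bash
python3 -m jog '[[0,0.2,0.9,0,0,0],[0,0.5,1.7,0,0,0],[0,0.9,2.5,0,0,0],[0,1.3,3.3,0,0,0],[0,1.9,4,0,0,0],[0,2.5,4.7,0,0,0],[0,3.2,5.3,0,0,0],[0,4,5.8,0,0,0],[0,4.8,6.2,0,0,0],[0,5.6,6.6,0,0,0],[0,6.5,6.9,0,0,0],[0,7.4,7.2,0,0,0],[0,7.4,7.2,0,0,0]]'; python3 -c "
from h import *
st();frame_pts('wrist','w12')"
```

```text
time_s: 26.35
tool_pos: [0.5467, 0.1082, 0.0971]
eef_rot: [[0.1, -0.003, -0.995], [0.995, -0.001, 0.1], [-0.001, -1.0, 0.003]]
wrist_force: [-0.5, 0.2, -0.0]
grip_width: 0.0
t 26.35 p [0.5467 0.1082 0.0971] q [-0.2626  0.7145  0.0261  1.9036 -0.0342  0.5266  1.257 ] F [-0.4944  0.1878 -0.0439] w 0.0
wrist blue 32548 edge 16083 [-0.0484  0.0024  0.0789] angle 0.19392129987324666
```

View pics/w12.png

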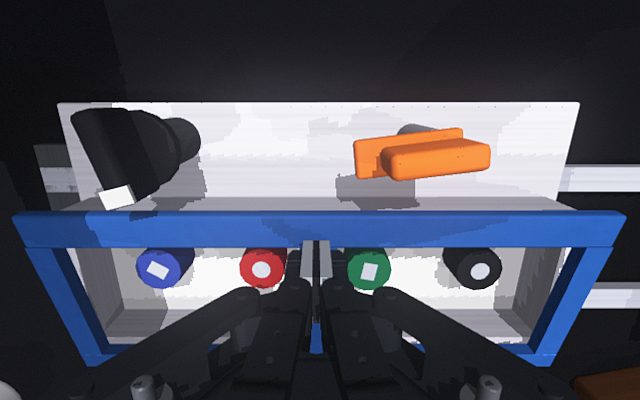

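```bash
python3 -m jog '[[0,0.6,0.1,0,0,0],[0,1.1,0.2,0,0,0],[0,1.5,0.2,0,0,0],[0,1.7,0.2,0,0,0],[0,1.9,0.2,0,0,0],[0,1.9,0.2,0,0,0]]'; python3 -c "
from h import *
st();frame_pts('wrist')"
```

```text
time_s: 27.0
tool_pos: [0.546, 0.1085, 0.0801]
eef_rot: [[0.101, 0.0, -0.995], [0.995, 0.0, 0.101], [0.0, -1.0, -0.0]]
wrist_force: [-0.5, -0.3, 5.7]
grip_width: -0.0001
t 27.0 p [0.546  0.1085 0.0801] q [-0.2623  0.7412  0.0242  1.915  -0.0351  0.4855  1.2566] F [-0.5031 -0.3363  5.69  ] w -0.0001
wrist blue 33771 edge 14986 [-0.0498  0.007   0.0612] angle 0.03422351530800298
```

```bash
python3 -m jog '[[0,0.3,0,0,0,0],[0,0.5,0,0,0,0],[0,0.5,0,0,0,0]]'; python3 -m jog '[[0,-3,0,0,0,0],[0,-8,0,0,0,0],[0,-12,0,0,0,0],[0,-12,0,0,0,0],[0,-12,0,0,0,0]]' 0.35; python3 -c "
from h import *
st();frame_pts('wrist','w13');frame_pts('side')"
```

```text
time_s: 27.35
tool_pos: [0.5461, 0.1086, 0.0797]
eef_rot: [[0.101, 0.002, -0.995], [0.995, 0.001, 0.101], [0.001, -1.0, -0.001]]
wrist_force: [-9.6, -1.4, 45.9]
grip_width: 0.0
time_s: 27.85
tool_pos: [0.546, 0.1086, 0.1954]
eef_rot: [[0.101, 0.001, -0.995], [0.995, 0.0, 0.101], [0.001, -1.0, -0.001]]
wrist_force: [0.1, 0.7, -0.5]
grip_width: 0.0558
t 27.85 p [0.546  0.1086 0.1954] q [-0.2714  0.5635  0.0373  1.8414 -0.0299  0.7358  1.2523] F [ 0.1046  0.7282 -0.4983] w 0.0558
wrist blue 16286 edge 5115 [-0.0494  0.0039  0.061 ] angle 0.034155132377176246
side blue 915 edge 287 [-0.0501 -0.009   0.0619] angle 0.040856603095336744
```

View pics/w13.png

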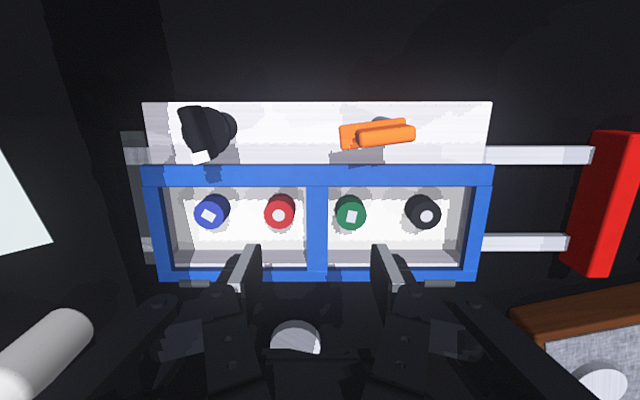

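The frame lies flat, with its upper face measured at 61 mm, and all four specimens are visible upright through the windows. Next I locate both fins.

```bash
cat >> h.py <<'E'
def fins(C,d):
    P=cloud(C,d)
    M=np.stack([[np.cos(YAW),np.sin(YAW),0],[-np.sin(YAW),np.cos(YAW),0],[0,0,1]],1)
    Q=(P-TR*[1,1,0])@M
    m=((Q[...,2]>.088)&(Q[...,2]<.105)&(Q[...,0]<-.04)&(Q[...,0]>-.13)&(abs(Q[...,1])<.25)).astype(np.uint8)
    n,l,s,ce=cv2.connectedComponentsWithStats(m)
    for i in range(1,n):
        if s[i,4]>60:
            q=Q[l==i];q=q[q[:,2]>np.percentile(q[:,2],50)-.004];(c,wh,a)=cv2.minAreaRect((q[:,:2]*1000).astype(np.float32))
            w=np.linalg.eigh(np.cov(q[:,:2].T))[1][:,1]
            print('fin px',ce[i].round(),'z',np.median(q[:,2]),'tray c',np.round(c,1),'wh',np.round(wh,1),'long axis deg',round(np.degrees(np.arctan2(w[1],w[0])),1),'world',tw(c[0]/1000,c[1]/1000,.093))
E
python3 -c "
from h import *
for i in range(1):
  C,p,d,s=grab('wrist'); fins(C,d)
C,p,d,s=grab('side'); fins(C,d)
"
```

```text
fin px [194. 137.] z 0.0967614099283689 tray c [-84.4 -87.7] wh [41.9 13.7] long axis deg -166.4 world [0.4835 0.026  0.093 ]
fin px [387. 138.] z 0.09651268696705513 tray c [-83.5  52.1] wh [12.2 41.6] long axis deg 97.2 world [0.4988 0.1649 0.093 ]
fin px [298. 196.] z 0.09686370732866523 tray c [-85.6 -92.5] wh [43.  13.9] long axis deg -164.1 world [0.4818 0.0213 0.093 ]
```

```bash
python3 -c "
from h import *
st();plan(tw(-.085,.0605,.15),YAW+np.radians(7.2-90))"
```

```text
t 28.05 p [0.5448 0.1083 0.1931] q [-0.2714  0.5671  0.0373  1.8425 -0.0299  0.7358  1.2523] F [-0.5185 -0.1243 -0.9628] w 0.0553
row [6.01 4.32 5.28] [-0.1  82.93 -0.18] n 10.0
```

```bash
python3 -m jog '[[1,0,1,0,8,0],[2,1,2,0,16,0],[3,2,3,0,24,0],[4,3,4,0,32,0],[5,4,5,0,40,0],[6,4.3,5.3,0,48,0],[6,4.3,5.3,0,56,0],[6,4.3,5.3,0,64,0],[6,4.3,5.3,0,72,0],[6,4.3,5.3,0,80,0],[6,4.3,5.3,0,83,0],[6,4.3,5.3,0,83,0],[6,4.3,5.3,0,83,0]]'; python3 -c "
from h import *
st();C,p,d,s=grab('wrist','w14');fins(C,d);plan(tw(-.085,.0605,.094),YAW+np.radians(7.2-90))"
```

```text
time_s: 29.35
tool_pos: [0.4987, 0.1734, 0.1508]
eef_rot: [[1.0, -0.001, -0.023], [0.023, -0.001, 1.0], [-0.001, -1.0, -0.001]]
wrist_force: [0.2, -0.7, -0.5]
grip_width: 0.0557
t 29.35 p [0.4987 0.1734 0.1508] q [-0.6778  0.6399  0.4422  1.96   -0.4421  0.6387  0.0718] F [ 0.1798 -0.6833 -0.5281] w 0.0557
fin px [316. 235.] z 0.09651515138394376 tray c [-83.8  53.4] wh [11.9 41.2] long axis deg 97.8 world [0.4986 0.1662 0.093 ]
row [-0.06  5.7   0.01] [ 0.04  0.   -0.06] n 2.0
```

View pics/w14.png

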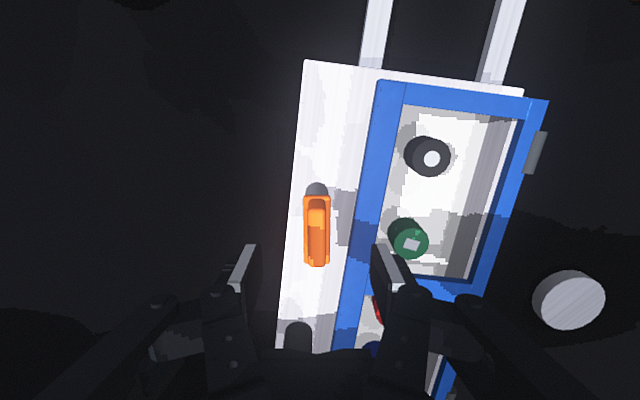

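The orange fin (316,235) sits centred between the jaws and parallel to the pads. Descending to close on it.

```bash
python3 -m jog '[[0,2,0,0,0,0],[0,4,0,0,0,0],[0,5.2,0,0,0,0],[0,5.7,0,0,0,0],[0,5.7,0,0,0,0]]'; python3 -m jog '[[0,0,0,0,0,0],[0,0,0,0,0,0],[0,0,0,0,0,0],[0,0,0,0,0,0],[0,0,0,0,0,0],[0,0,0,0,0,0]]' 1; python3 -c "
from h import *
st()"
```

```text
time_s: 29.9
tool_pos: [0.499, 0.1733, 0.0942]
eef_rot: [[1.0, -0.001, -0.021], [0.021, -0.0, 1.0], [-0.001, -1.0, -0.0]]
wrist_force: [-0.8, -0.3, -0.0]
grip_width: 0.0554
time_s: 30.5
tool_pos: [0.4992, 0.1737, 0.0954]
eef_rot: [[1.0, 0.0, -0.022], [0.022, 0.001, 1.0], [0.0, -1.0, 0.001]]
wrist_force: [-1.6, 0.2, 4.9]
grip_width: 0.0106
t 30.5 p [0.4992 0.1737 0.0954] q [-0.6265  0.7238  0.3673  1.9922 -0.5056  0.5144  0.1248] F [-1.6326  0.2207  4.9236] w 0.0106
```

```bash
python3 -m jog '[[0,0,0,0,-8,0],[0,0,0,0,-16,0],[0,0,0,0,-24,0],[0,0,0,0,-32,0],[0,0,0,0,-40,0],[0,0,0,0,-48,0],[0,0,0,0,-56,0],[0,0,0,0,-64,0],[0,0,0,0,-72,0],[0,0,0,0,-78,0],[0,0,0,0,-82,0],[0,0,0,0,-84,0],[0,0,0,0,-84,0]]'; python3 -c "
from h import *
st();print(robot.sense()['moment']);grab('wrist','w15');frame_pts('side','s15')"
```

```text
time_s: 31.8
tool_pos: [0.4999, 0.1745, 0.0954]
eef_rot: [[0.084, 0.002, -0.996], [0.996, 0.002, 0.084], [0.002, -1.0, -0.002]]
wrist_force: [0.3, 2.5, 5.5]
grip_width: 0.0104
t 31.8 p [0.4999 0.1745 0.0954] q [-0.3792  0.6897 -0.0136  1.9841  0.017   0.4656  1.0814] F [0.3214 2.4672 5.5131] w 0.0104
[ 0.5228  0.1752 -0.3831]
side blue 811 edge 184 [-0.0503 -0.0589  0.0631] angle 0.041861576526011225
```

View pics/w15.png

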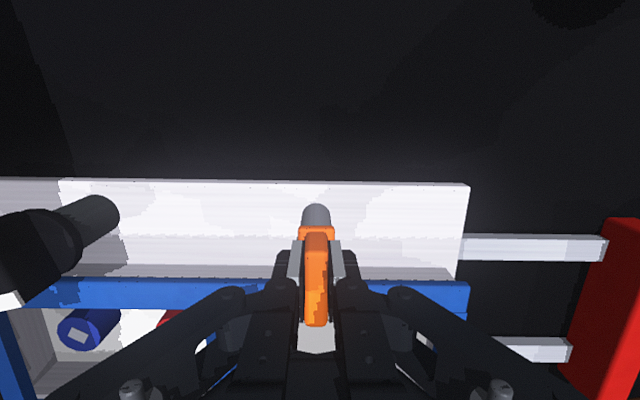

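The orange bar now points across the frame edge (316,280), and the moment shows it against its end stop. Release and check.

```bash
python3 -m jog '[[0,0,0,0,0,0],[0,0,0,0,0,0],[0,0,0,0,0,0],[0,0,0,0,0,0],[0,-3,0,0,0,0],[0,-8,0,0,0,0],[0,-10,0,0,0,0],[0,-10,0,0,0,0],[0,-10,0,0,0,0]]' 0.35; python3 -c "
from h import *
st();C,p,d,s=grab('wrist','w16');fins(C,d);plan(tw(-.085,-.09,.15),YAW+np.radians(15-180))"
```

```text
time_s: 32.8
tool_pos: [0.4991, 0.1734, 0.1946]
eef_rot: [[0.083, 0.0, -0.997], [0.997, 0.0, 0.083], [0.0, -1.0, -0.0]]
wrist_force: [-0.2, -0.4, -0.4]
grip_width: 0.0557
t 32.8 p [0.4991 0.1734 0.1946] q [-0.3775  0.5295 -0.0147  1.9155  0.0117  0.6965  1.0881] F [-0.1735 -0.4326 -0.4358] w 0.0557
fin px [126. 200.] z 0.09662006993850249 tray c [-84.9 -88.2] wh [41.2 14.5] long axis deg -166.4 world [0.4829 0.0255 0.093 ]
fin px [317. 213.] z 0.0965175386925277 tray c [-76.   61.6] wh [41.7 11.6] long axis deg -179.5 world [0.5072 0.1736 0.093 ]
row [-15.02   4.39   0.32] [  0.05 166.13  -0.13] n 20.0
```

View pics/w16.png

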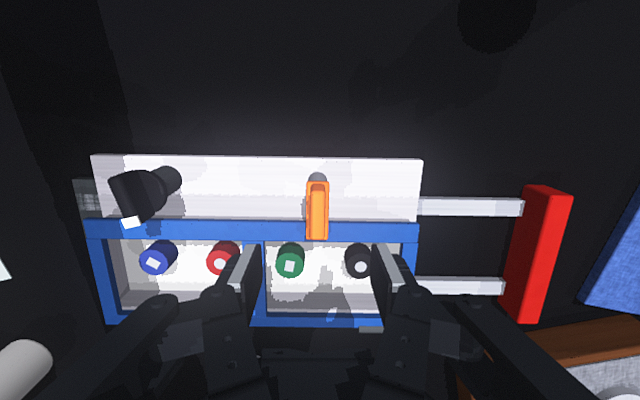

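```bash
python3 -m jog '[[-2,0,0,0,8,0],[-4,0,0,0,16,0],[-6,0,0,0,24,0],[-8,1,0,0,32,0],[-10,2,0,0,40,0],[-12,3,0,0,48,0],[-14,4,0.2,0,56,0],[-15,4.4,0.3,0,64,0],[-15,4.4,0.3,0,72,0],[-15,4.4,0.3,0,80,0],[-15,4.4,0.3,0,88,0],[-15,4.4,0.3,0,96,0],[-15,4.4,0.3,0,104,0],[-15,4.4,0.3,0,112,0],[-15,4.4,0.3,0,120,0],[-15,4.4,0.3,0,128,0],[-15,4.4,0.3,0,136,0],[-15,4.4,0.3,0,144,0],[-15,4.4,0.3,0,152,0],[-15,4.4,0.3,0,160,0]]'; python3 -c "
from h import *
st();plan(tw(-.085,-.0895,.15),YAW+np.radians(14.5-180))"
```

```text
time_s: 34.85
tool_pos: [0.4826, 0.0241, 0.1493]
eef_rot: [[0.257, -0.003, 0.966], [-0.966, -0.002, 0.257], [0.001, -1.0, -0.003]]
wrist_force: [0.4, -0.1, 0.1]
grip_width: 0.0556
t 34.85 p [0.4826 0.0241 0.1493] q [-0.5932  0.6766  0.7472  2.0821 -0.7467  0.6742 -0.6513] F [ 0.42   -0.0612  0.1493] w 0.0556
row [-0.01 -0.07  0.02] [0.19 6.29 0.05] n 1.0
```

```bash
python3 -m jog '[[0,0,0,0,6.3,0],[0,0,0,0,6.3,0],[0,0,0,0,6.3,0]]'; python3 -c "
from h import *
st();C,p,d,s=grab('wrist','w17');fins(C,d);plan(tw(-.085,-.0895,.094),YAW+np.radians(14.5-180))"
```

```text
time_s: 35.15
tool_pos: [0.483, 0.0242, 0.1497]
eef_rot: [[0.158, -0.002, 0.987], [-0.987, -0.001, 0.158], [0.001, -1.0, -0.002]]
wrist_force: [1.6, -0.5, 0.1]
grip_width: 0.0556
t 35.15 p [0.483  0.0242 0.1497] q [-0.6093  0.6863  0.7761  2.0819 -0.7711  0.6884 -0.7274] F [ 1.555  -0.4925  0.1488] w 0.0556
fin px [ 75. 150.] z 0.0962444927419335 tray c [-74.7  61.1] wh [41.9 13.4] long axis deg -179.5 world [0.5085 0.173  0.093 ]
fin px [314. 222.] z 0.09667580706597516 tray c [-83.1 -88.1] wh [41.1 12.3] long axis deg -165.7 world [0.4848 0.0254 0.093 ]
row [-0.01  5.59 -0.04] [0.09 0.46 0.03] n 2.0
```

View pics/w17.png

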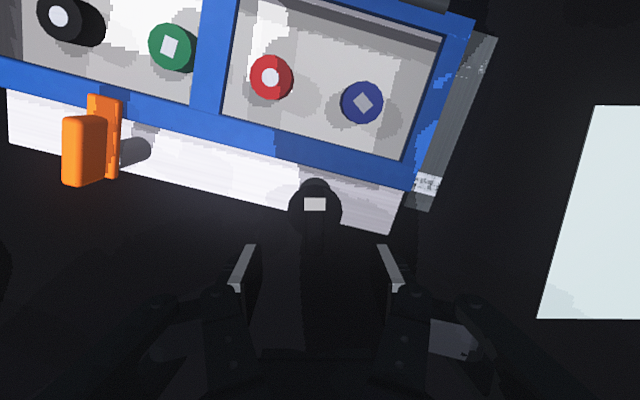

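The knob's fin, with its white mark at (315,204), is centred between the jaws. Descend and close.

```bash
python3 -m jog '[[0,2,0,0,0,0],[0,4,0,0,0,0],[0,5.2,0,0,0,0],[0,5.6,0,0,0,0],[0,5.6,0,0,0,0]]'; python3 -m jog '[[0,0,0,0,0,0],[0,0,0,0,0,0],[0,0,0,0,0,0],[0,0,0,0,0,0],[0,0,0,0,0,0],[0,0,0,0,0,0]]' 1; python3 -c "
from h import *
st()"
```

```text
time_s: 35.7
tool_pos: [0.4835, 0.0241, 0.0944]
eef_rot: [[0.155, -0.001, 0.988], [-0.988, -0.0, 0.155], [-0.0, -1.0, -0.001]]
wrist_force: [-0.1, 0.5, 0.7]
grip_width: 0.0558
time_s: 36.3
tool_pos: [0.4839, 0.0247, 0.0954]
eef_rot: [[0.155, 0.001, 0.988], [-0.988, 0.001, 0.155], [-0.001, -1.0, 0.001]]
wrist_force: [-1.2, 0.5, 5.0]
grip_width: 0.011
t 36.3 p [0.4839 0.0247 0.0954] q [-0.5303  0.7601  0.6549  2.1144 -0.8956  0.569  -0.6268] F [-1.1726  0.454   5.0418] w 0.011
```

```bash
python3 -m jog '[[0,0,0,0,-8,0],[0,0,0,0,-16,0],[0,0,0,0,-24,0],[0,0,0,0,-32,0],[0,0,0,0,-40,0],[0,0,0,0,-48,0],[0,0,0,0,-56,0],[0,0,0,0,-64,0],[0,0,0,0,-70,0],[0,0,0,0,-74,0],[0,0,0,0,-78,0],[0,0,0,0,-78,0],[0,0,0,0,-78,0]]'; python3 -c "
from h import *
st();print(robot.sense()['moment']);grab('wrist','w18')"
```

```text
time_s: 37.6
tool_pos: [0.4841, 0.0245, 0.0953]
eef_rot: [[0.998, 0.001, 0.058], [-0.058, 0.001, 0.998], [0.001, -1.0, 0.001]]
wrist_force: [-0.7, 1.6, 6.5]
grip_width: 0.0108
t 37.6 p [0.4841 0.0245 0.0953] q [-0.3081  0.6764  0.2981  2.1082 -0.4715  0.419   0.3046] F [-0.7477  1.63    6.4584] w 0.0108
[ 0.3567  0.1527 -0.8893]
```

View pics/w18.png

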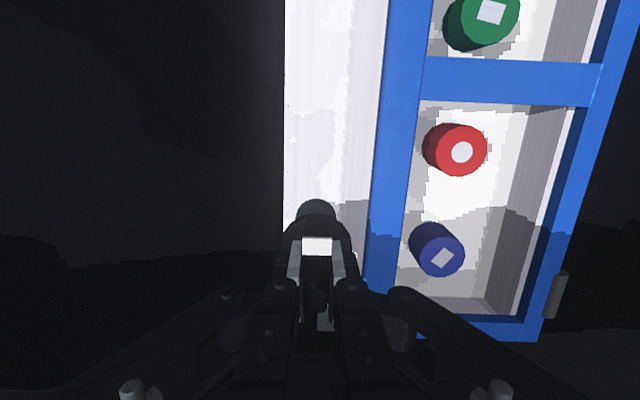

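Run:
```python
from h import *
M=np.stack([[np.cos(YAW),np.sin(YAW),0],[-np.sin(YAW),np.cos(YAW),0],[0,0,1]],1)
d=np.load('pics/t9.npy');im=cv2.imread('pics/t9.png');Q=(cloud(cam('top'),d)-TR*[1,1,0])@M
hsv=cv2.cvtColor(im,cv2.COLOR_BGR2HSV)
r=((hsv[...,0]<8)|(hsv[...,0]>172))&(hsv[...,1]>150)&(Q[...,1]>.15)&(Q[...,1]<.4)&(abs(Q[...,0])<.2)
q=Q[r];print(len(q));q=q[q[:,2]>np.percentile(q[:,2],60)-.01];print(np.percentile(q,[1,50,99],0))
w=(Q[...,2]>.012)&(Q[...,2]<.03)&(Q[...,0]<-.09)&(Q[...,0]>-.1)&(abs(Q[...,1])<.3);print('plate y',np.percentile(Q[w][:,1],[1,99]))
```

```text
616
[[-0.081   0.2842  0.0335]
 [-0.0094  0.2953  0.0421]
 [ 0.0661  0.3093  0.0488]]
plate y [-0.0411  0.1641]
```

```bash
python3 -m jog '[[0,0,0,0,2,0],[0.05,0,1,0,2,0],[0.1,0,2.5,0,2,0],[0.2,0,4,0,2,0],[0.25,0,5.5,0,2,0],[0.3,0,7,0,2,0],[0.4,0,8.5,0,2,0],[0.45,0,10,0,2,0],[0.5,0,11,0,2,0],[0.5,0,11,0,2,0]]'; python3 -c "
from h import *
st();print(robot.sense()['moment'])"
```

```text
time_s: 38.65
tool_pos: [0.4952, 0.1359, 0.0953]
eef_rot: [[0.996, 0.001, 0.088], [-0.088, 0.001, 0.996], [0.001, -1.0, 0.002]]
wrist_force: [-0.1, 3.5, 6.0]
grip_width: 0.0105
t 38.65 p [0.4952 0.1359 0.0953] q [-0.5556  0.7086  0.3554  2.0336 -0.5113  0.4833  0.0916] F [-0.102   3.5369  6.0272] w 0.0105
[ 0.6659  0.0685 -0.276 ]
```

```bash
python3 -m jog '[[0,0,0.4,0,0,0],[0,0,0.7,0,0,0],[0,0,0.8,0,0,0]]'; python3 -c "
from h import *
st()"
```

```text
time_s: 38.95
tool_pos: [0.4957, 0.141, 0.0953]
eef_rot: [[0.996, 0.001, 0.09], [-0.09, -0.001, 0.996], [0.001, -1.0, -0.001]]
wrist_force: [-1.3, -2.1, 6.4]
grip_width: 0.0105
t 38.95 p [0.4957 0.141  0.0953] q [-0.5697  0.7115  0.3614  2.0278 -0.5109  0.4888  0.078 ] F [-1.2929 -2.0502  6.4415] w 0.0105
```

```bash
python3 -m jog '[[0,0,0.3,0,0,0],[0,0,0.4,0,0,0],[0,0,0.4,0,0,0]]'; python3 -m jog '[[0,0,0.2,0,0,0],[0,0,0.2,0,0,0],[0,0,0.2,0,0,0]]';python3 -m jog '[[0,0,0.2,0,0,0],[0,0,0.2,0,0,0],[0,0,0.2,0,0,0]]'
```

```text
time_s: 39.25
tool_pos: [0.4959, 0.1427, 0.0953]
eef_rot: [[0.996, 0.001, 0.092], [-0.092, -0.004, 0.996], [0.001, -1.0, -0.003]]
wrist_force: [-1.9, -6.9, 9.0]
grip_width: 0.0107
time_s: 39.55
tool_pos: [0.4959, 0.1428, 0.0953]
eef_rot: [[0.996, 0.0, 0.093], [-0.093, -0.006, 0.996], [0.001, -1.0, -0.006]]
wrist_force: [-1.4, -10.6, 8.4]
grip_width: 0.0109
time_s: 39.85
tool_pos: [0.4959, 0.1429, 0.0953]
eef_rot: [[0.996, 0.0, 0.095], [-0.095, -0.008, 0.995], [0.001, -1.0, -0.008]]
wrist_force: [-2.0, -14.2, 9.9]
grip_width: 0.0105
```

```bash
python3 -c "
from h import *
C,p,d,s=grab('side'); cv2.imwrite('pics/s19.png',cv2.resize(p[100:260,220:420,::-1],None,fx=4,fy=3.7))"
```

```text
(no output)
```

View pics/s19.png

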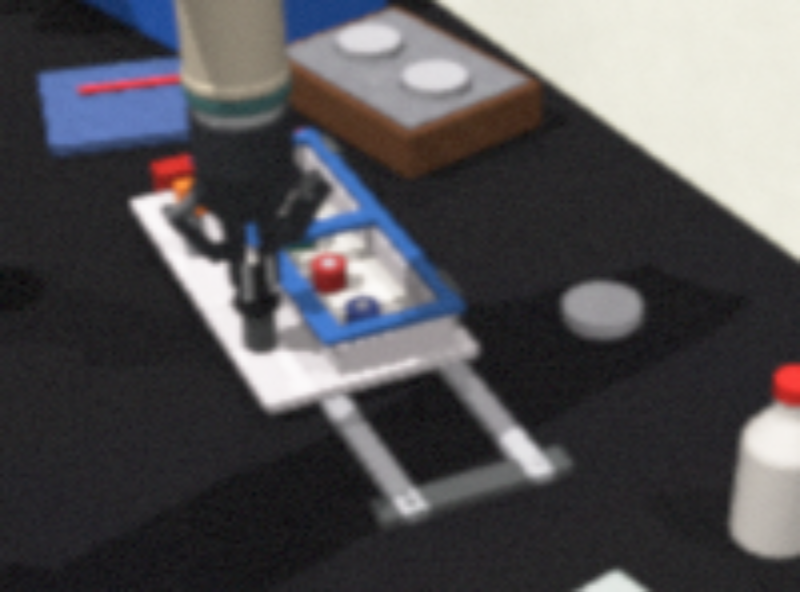

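The carriage sits up against the red block. Now tightening clockwise.

```bash
python3 -m jog '[[0,0,0,0,8,0],[0,0,0,0,16,0],[0,0,0,0,24,0],[0,0,0,0,32,0],[0,0,0,0,40,0],[0,0,0,0,48,0],[0,0,0,0,56,0],[0,0,0,0,64,0],[0,0,0,0,70,0],[0,0,0,0,75,0],[0,0,0,0,79,0],[0,0,0,0,82,0],[0,0,0,0,82,0],[0,0,0,0,82,0]]'; python3 -c "
from h import *
st();print(robot.sense()['moment'])"
```

```text
time_s: 41.3
tool_pos: [0.4957, 0.1431, 0.0953]
eef_rot: [[0.046, 0.001, 0.999], [-0.999, -0.009, 0.046], [0.009, -1.0, 0.0]]
wrist_force: [-2.9, -12.8, 7.0]
grip_width: 0.0105
t 41.3 p [0.4957 0.1431 0.0953] q [-0.8093  0.8228  0.7534  2.0304 -0.9201  0.6689 -0.9653] F [ -2.8972 -12.809    7.0305] w 0.0105
[-2.778   0.7454 -0.0771]
```

```bash
python3 -m jog '[[0,0,0,0,2,0],[0,0,0,0,4,0],[0,0,0,0,4,0]]'; python3 -c "
from h import *
st();print(robot.sense()['moment'])"; python3 -m jog '[[0,0,-0.1,0,0,0],[0,0,-0.1,0,0,0],[0,0,-0.1,0,0,0],[0,0,-0.1,0,0,0],[0,-3,-0.1,0,0,0],[0,-8,0,0,0,0],[0,-13,0,0,0,0],[0,-18,0,0,0,0],[0,-18,0,0,0,0],[0,-18,0,0,0,0]]' 0.35;python3 -c "
from h import *
st();C,p,d,s=grab('wrist','w20');fins(C,d);grab('side','s20')"
```

```text
time_s: 41.6
tool_pos: [0.4957, 0.1431, 0.0953]
eef_rot: [[-0.025, 0.001, 1.0], [-1.0, -0.009, -0.025], [0.009, -1.0, 0.001]]
wrist_force: [-2.3, -12.3, 7.0]
grip_width: 0.0106
t 41.6 p [0.4957 0.1431 0.0953] q [-0.8187  0.83    0.7712  2.0306 -0.9355  0.6803 -1.0209] F [ -2.2574 -12.2645   7.0166] w 0.0106
[-2.7495  0.7269 -0.1078]
time_s: 42.6
tool_pos: [0.4963, 0.1506, 0.2755]
eef_rot: [[-0.018, 0.002, 1.0], [-1.0, 0.002, -0.018], [-0.002, -1.0, 0.002]]
wrist_force: [-0.7, -0.5, -0.4]
grip_width: 0.0554
t 42.6 p [0.4963 0.1506 0.2755] q [-1.0004  0.6098  1.048   1.8677 -0.6192  1.0307 -1.2805] F [-0.7016 -0.4768 -0.4125] w 0.0554
fin px [178. 158.] z 0.09628897009777712 tray c [-74.7 179.3] wh [41. 12.] long axis deg -179.8 world [0.5206 0.2905 0.093 ]
fin px [324. 178.] z 0.09652800280905105 tray c [-83.4  29.5] wh [41.5 12.2] long axis deg -175.9 world [0.4965 0.1425 0.093 ]
```

View pics/w20.png

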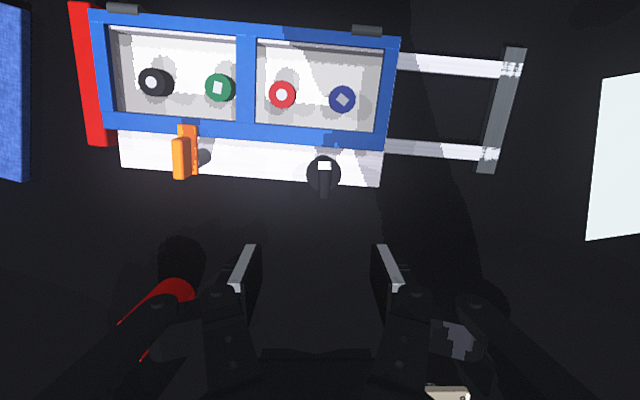

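Run:
```python
from h import *
im=cv2.imread('pics/w20.png');cv2.imwrite('pics/z20.png',cv2.resize(im[0:200,50:250],None,fx=3,fy=3))
d=np.load('pics/w20.npy');M=np.stack([[np.cos(YAW),np.sin(YAW),0],[-np.sin(YAW),np.cos(YAW),0],[0,0,1]],1)
Q=(cloud(cam('wrist'),d)-TR*[1,1,0])@M
for v in (136,140,144): print(v,[(u,np.round(Q[v,u]*1000).astype(int).tolist()) for u in range(84,130,3)])
```

```text
136 [(84, [-79, 340, -3]), (87, [-71, 306, 38]), (90, [-70, 302, 39]), (93, [-70, 299, 39]), (96, [-70, 295, 39]), (99, [-70, 292, 39]), (102, [-69, 288, 39]), (105, [-69, 284, 39]), (108, [-70, 285, 34]), (111, [-70, 284, 29]), (114, [-71, 286, 21]), (117, [-72, 284, 18]), (120, [-71, 280, 19]), (123, [-71, 277, 18]), (126, [-70, 272, 19]), (129, [-70, 268, 20])]
140 [(84, [-83, 339, -1]), (87, [-76, 306, 39]), (90, [-75, 303, 39]), (93, [-75, 298, 40]), (96, [-75, 295, 39]), (99, [-74, 292, 39]), (102, [-74, 289, 38]), (105, [-74, 285, 39]), (108, [-74, 284, 35]), (111, [-75, 284, 30]), (114, [-75, 284, 25]), (117, [-76, 283, 20]), (120, [-76, 280, 19]), (123, [-75, 276, 20]), (126, [-75, 272, 20]), (129, [-75, 269, 19])]
144 [(84, [-89, 341, -3]), (87, [-89, 337, -2]), (90, [-80, 303, 39]), (93, [-80, 300, 38]), (96, [-79, 296, 39]), (99, [-79, 293, 38]), (102, [-79, 290, 38]), (105, [-79, 286, 38]), (108, [-79, 285, 36]), (111, [-80, 284, 31]), (114, [-81, 286, 23]), (117, [-86, 299, -4]), (120, [-81, 281, 19]), (123, [-80, 277, 19]), (126, [-80, 273, 19]), (129, [-80, 270, 19])]
```

View pics/z20.png

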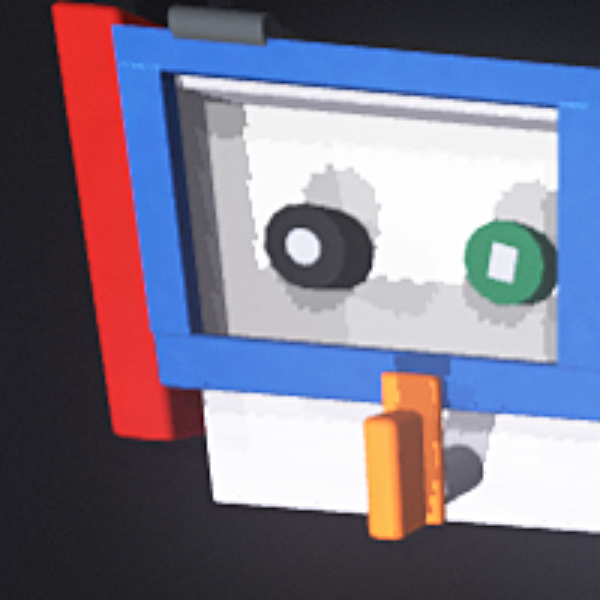

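View pics/s20.png

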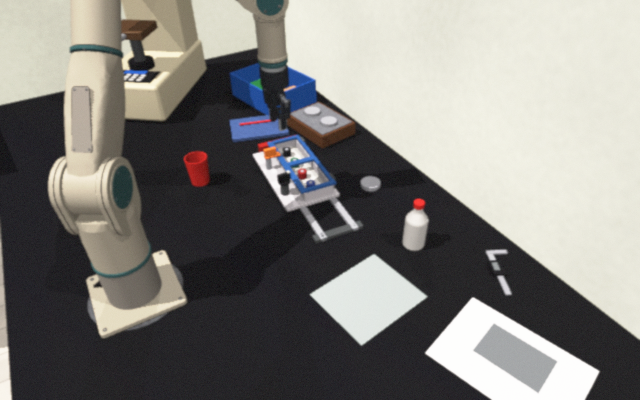

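The plate edge (283 mm) meets the block face (284 mm), so the carriage is against the stop. One last frame check, then I hand in.

```bash
python3 -c "
from h import *
frame_pts('wrist');frame_pts('side');robot.close_job();print(robot.sense()['time_s'])"
```

```text
wrist blue 9601 edge 2009 [-0.0487  0.0695  0.0607] angle 0.03342513972590487
side blue 569 edge 164 [-0.05    0.057   0.0617] angle 0.039070685692146404
the job is handed in; nothing more can be done
the job is handed in; nothing more can be done
```

The job is finished and handed in at about 43 s of the 210 s. I stood all four specimens (black, green, red, blue) upright in the tray, folded the frame down and turned the turnbutton across it. Only then did I free the clamp, slide the carriage about 118 mm to the red stop and tighten the clamp again.

The last checks from the camera views and the arm's readings showed:
- **Specimens:** all four stand upright in the tray, seen through the frame windows.
- **Frame:** its upper face is 61 mm above the bench, as it should be when shut. The measured angle of about 0.035 rad comes from the face lying 4 mm above the hinge line, so the frame is flat.
- **Turnbutton:** it lies at about 90° across the frame edge and was turned onto its stop.
- **Carriage:** the plate edge measured about 1 mm from the stop block, which is within measuring error. It would not move further under about 14 N.
- **Clamp:** the fin turned about 86–88° from the free end, which is about 1.5 rad. I felt the hard stop clearly when freeing it but not when tightening, so "tight" rests on that angle.
- **Bystanders:** the pen cup, bottle and steel disc were not touched and look unmoved in the pictures; I did not measure them at the end.

No check failed. The two cameras disagreed by up to about 5 mm on the knob's position, and I used a value between them.

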